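# Put the shoe-care kit away in the entrance

## Robot

A 6-joint arm with a two-finger parallel gripper is mounted at the origin on the work surface. World frame = base frame: x ahead of the robot, y to its left, z up, the work surface at z = 0. Lengths are in m, angles in degrees, forces in N, time in s.
With the tool pointing down it reaches from about 0.25 to 0.775 m from the base axis. Payload 8.9 kg.
Tool frame: the origin (TCP) lies midway between the tips of the shut fingers; the grasp point (between the pads) lies 19 mm behind it (grip_point_offset is the z of the grasp point in the tool frame, in m); z points along the fingers, y is the line along which they close (so a half turn about z gives the same grasp; the last joint's range is limited). The gripper opens to 85 mm and grips with 20 to 120 N. Pads are 22 mm wide; open, the fingers measure 114 mm over their backs; the gripper's body (76 mm by 85 mm) begins 54 mm behind the grasp point. The pads swing forward as they close: fully open they stand 13 mm farther back than shut.
Start: joints at [65.357, 16.656, -8.789, 64.555, 0, 82.019], TCP at [0.151, 0.503, 0.231] pointing down, gripper open.
Joint ranges: [-144.48, 144.48], [-52.06, 99.96], [-74.48, 78.29], [-112.23, 115.85], [-86.99, 84.42], [-180, 180]. Speed limits (degrees/s): [127.2, 127.2, 159.86, 180, 180, 180].

## Interface

Orientations are given as [roll, pitch, yaw] about the fixed x, y, z axes, in that order (R = Rz(yaw) Ry(pitch) Rx(roll)).
In Python, from bench import * gives the robot as it stands.
- The arm moves only by the tool jog_arm, never from a script. Its argument "moves" is one flat list of numbers, 7 for each row, row after row: the turn, a rotation vector about the tool's x, y, z in rad, then the shift along the tool's x, y, z in m, then the finger opening in m, from 0 to 0.0854. A call has 1 to 10 rows; each row is the pose to reach, as a shift and turn from the pose commanded when the call began, along the tool's axes at that moment; what a row does not reach only later rows make up. A row lasts 1/12 s, in which the tool goes at most 41.7 mm and 7.16 degrees, less where a joint would pass 70% of its speed; a pose out of reach is approached as far as the arm can. A call with a gripper value outside its range is refused whole. The fingers move at their own pace and stop on an object; "newtons" is the grip in N (left out, the last holds). Time passes only in rows, so rows that repeat a pose let the fingers close. It gives the time, the measured TCP pose, the force, the opening and the grip force at its end, in the units of the state.
- get_obs(): the state, without advancing time (a new reading comes with each control period).
- get_image(name): name is "side" or "top" or "wrist"; returns the picture (400x640x3 uint8, red, green, blue); there is no depth.
- calibration(name): a dict with "fx", "fy", "cx", "cy" (pixels), "R" (3x3) and "t" (3): a world point X has camera coordinates R X + t; the wrist camera has in their place "hand_eye" (4x4, takes a point from camera to tool coordinates, whose origin is the TCP and whose axes are the flange's). Camera axes: x right, y down, z forward; pixel columns grow to the right and rows downward; lengths in m; the calibration is good to about 2 mm. A picture is of the moment at which its call begins: read the wrist's pose just before it. calibration takes no time and is no camera call.
- job_done(): hands the job in; it is judged then, once.
The state is a dict: "t": time; "q": joint angles; "joint_velocities": joint speeds; "joint_efforts": joint torques, N m; "tool_pos": TCP position; "tool_rot": TCP orientation; "ft_force": force on the tool from outside, world axes, zero at the start; "ft_torque": the same for the moment, N m; "grip_width": opening from 0.0 (shut) to 1.0 (fully open); "finger_force": force on a finger pad.
Only numpy, scipy, OpenCV 4.12 (cv2) and the standard library are available. Lean on these libraries where they do the work, as an engineer would, in place of code of your own. Each camera call takes 0.05 s, during which the arm holds its last target. There are 200 camera calls.

## Task

Put the shoe-care kit away: in the open clear case, set the shoe brush bristles down in the pocket between the white guides, then the cork block on it, then the flat polish tin on the cork, all lying flat and square, and then shut the lid fully. Take every shoe horn and stick brush there is out of the wooden rack and lower it, foot down and without dropping it, into the deep metal holder, so that it rests leaning against the low-cut side with its handle sticking out over that side. Leave the dish, the timer and the clothes peg where they are.

Things in the scene. Friction and masses are not known exactly. Their poses are not given: they have to be found in the camera images.
- case: translucent storage case, open box 150 (x) x 170 (y) x 82 mm high, walls and floor 4 mm, fixed; origin under its centre, lid hinge along its +x rim. On its floor, centred, a pocket between white guides 70 mm tall (tops 74 mm over the case's underside): 110 mm inside along x, 64 mm along y; end walls close it at both x ends, at the y sides only its corners have guides, leaving a middle gap 60 mm wide for fingers, with 45 mm free between guide and case wall
- case_lid (a joint): angle of the clear hinged lid: 0 shut, about 1.7 standing open; a stiff hinge, it stays where it is left and takes about 2 N at its free edge to push; 150 x 170 x 5 mm, with a small knob 40 mm tall on its outer face, midway in y, 120 mm from the hinge
- case_lid_hinge (a point): middle of the lid's hinge line at the case's +x rim (line along the case's y), 82 mm over the work surface
- case_lid_handle (a point): grip point of the lid's knob, about 35 mm off the lid's outer face (upward when shut, away from the robot when open), moves with the lid
- holder: deep aluminium holder, fixed, 80 (x) x 146 (y) mm outside, origin under its centre, walls 4 mm, floor 5 mm thick (its upper face 5 mm over the origin). The wall on its -x side is cut low, rim at 95 mm; the three other walls reach 130 mm
- rack: light wooden drying rack, fixed, 40 (x) x 192 (y) x 55 mm high, floor 5 mm; four cells 24 (x) x 40 (y) mm in a row along y at -69, -23, 23 and 69 mm from its origin (under its centre)
- horn_a: black steel shoe horn, 190 mm tall as it stands: flat blade foot 32 (y) x 10 (x) mm for the lowest 60 mm, then a flat handle 16 (y) x 10 (x) mm up to the top; origin at the centre of the foot, z along the handle to its top. Stands upright, foot down, in one cell of the rack, its x within 0.05 rad of the rack's x. Not every horn and stick brush is there at every start (absent: None)
- horn_a_top (a point): centre of the handle's top end, 190 mm from the foot along its z
- stick_a: slim wooden stick brush, 180 mm tall as it stands: bristle head 30 (y) x 18 (x) x 45 mm at the foot, then a handle 14 (y) x 12 (x) mm up to the top; origin at the centre of the foot, z along the handle to its top. Stands upright, foot down, in one cell of the rack, its x within 0.05 rad of the rack's x. Not every horn and stick brush is there at every start (absent: None)
- stick_a_top (a point): centre of the handle's top end, 180 mm from the foot along its z
- horn_b: black steel shoe horn, 190 mm tall as it stands: flat blade foot 32 (y) x 10 (x) mm for the lowest 60 mm, then a flat handle 16 (y) x 10 (x) mm up to the top; origin at the centre of the foot, z along the handle to its top. Stands upright, foot down, in one cell of the rack, its x within 0.05 rad of the rack's x. Not every horn and stick brush is there at every start (absent: None)
- horn_b_top (a point): centre of the handle's top end, 190 mm from the foot along its z
- stick_b: slim wooden stick brush, 180 mm tall as it stands: bristle head 30 (y) x 18 (x) x 45 mm at the foot, then a handle 14 (y) x 12 (x) mm up to the top; origin at the centre of the foot, z along the handle to its top. Stands upright, foot down, in one cell of the rack, its x within 0.05 rad of the rack's x. Not every horn and stick brush is there at every start (absent: None)
- stick_b_top (a point): centre of the handle's top end, 180 mm from the foot along its z
- shoe_brush: rectangular shoe brush lying bristles down: wooden back 96 (x) x 54 (y) x 22 mm over a bristle block 90 x 50 x 14 mm, 36 mm high in all; origin at the centre of the underside, z up
- cork: cork block 96 (x) x 54 (y) x 14 mm lying flat, origin at the centre of the underside, z up
- tin: rectangular steel polish tin with a raised lid panel, 96 (x) x 54 (y) x 22 mm high, lying flat, origin at the centre of the underside, z up
- dish: bystander: shallow red ceramic dish, 90 mm across, 22 mm high, origin under its centre
- timer: bystander: aluminium kitchen timer, 64 mm across, 51 mm high, origin under its centre
- peg: bystander: bamboo clothes peg, 75 x 19 x 11 mm, origin under its centre
Not all that is in view belongs to the job. There is more than one size of the tin; the one meant has the size given above. There is more than one size of the cork; the one meant has the size given above.

How it is judged (in metres and radians):
On the way, in this order (a step that is already met when the one before it is completed fails the run):
1. the shoe brush lies squarely in the case's pocket, let go (x of shoe_brush in the frame of case between -0.008 and 0.008 m and y of shoe_brush in the frame of case between -0.008 and 0.008 m and z of shoe_brush in the frame of case between -0.002 and 0.01 m and angle between shoe_brush's own z axis and vertical below 0.1 rad and angle between the x axis of shoe_brush and the x axis of case, either way round below 0.12 rad and contact force between the fingers and shoe_brush below 0.3 N and linear speed of shoe_brush below 0.03 m/s), for 0.2 s.
2. then the cork block lies squarely on the shoe brush, let go (x of cork in the frame of case between -0.008 and 0.008 m and y of cork in the frame of case between -0.008 and 0.008 m and z of cork in the frame of case between 0.034 and 0.046 m and angle between cork's own z axis and vertical below 0.1 rad and angle between the x axis of cork and the x axis of case, either way round below 0.12 rad and contact force between the fingers and cork below 0.3 N and linear speed of cork below 0.03 m/s), for 0.2 s.
3. then the tin lies squarely on the cork block, let go (x of tin in the frame of case between -0.008 and 0.008 m and y of tin in the frame of case between -0.008 and 0.008 m and z of tin in the frame of case between 0.048 and 0.06 m and angle between tin's own z axis and vertical below 0.1 rad and angle between the x axis of tin and the x axis of case, either way round below 0.12 rad and contact force between the fingers and tin below 0.3 N and linear speed of tin below 0.03 m/s), for 0.2 s.
4. then the lid is shut over the finished stack (all of step 1 and all of step 2 and all of step 3 and value of joint case_lid below 0.06 rad), for 0.2 s.
At the end, for the whole second after the job is handed in: Brush, cork, tin stacked in the pocket: each within 8 mm of centre, 6 mm of height, tilt < 0.1, all square to 0.12 rad; lid < 0.06 rad. Each horn and stick: foot on the holder floor, top > 45 mm from centre to the low side, < 85 mm sideways, leaning 0.1-0.75 rad. All still, let go (all of step 4 and x of horn_a in the frame of holder between -0.04 and 0.04 m and y of horn_a in the frame of holder between -0.072 and 0.072 m and z of horn_a in the frame of holder between -0.003 and 0.025 m and x of each of horn_a_top, stick_a_top, horn_b_top, stick_b_top in the frame of holder below -0.045 m and y of horn_a_top in the frame of holder between -0.085 and 0.085 m and angle between horn_a's own z axis and vertical between 0.1 and 0.75 rad and contact force between the fingers and horn_a below 0.3 N and linear speed of each of horn_a, stick_a, horn_b, stick_b below 0.03 m/s and x of stick_a in the frame of holder between -0.04 and 0.04 m and y of stick_a in the frame of holder between -0.072 and 0.072 m and z of stick_a in the frame of holder between -0.003 and 0.025 m and y of stick_a_top in the frame of holder between -0.085 and 0.085 m and angle between stick_a's own z axis and vertical between 0.1 and 0.75 rad and contact force between the fingers and stick_a below 0.3 N and x of horn_b in the frame of holder between -0.04 and 0.04 m and y of horn_b in the frame of holder between -0.072 and 0.072 m and z of horn_b in the frame of holder between -0.003 and 0.025 m and y of horn_b_top in the frame of holder between -0.085 and 0.085 m and angle between horn_b's own z axis and vertical between 0.1 and 0.75 rad and contact force between the fingers and horn_b below 0.3 N and x of stick_b in the frame of holder between -0.04 and 0.04 m and y of stick_b in the frame of holder between -0.072 and 0.072 m and z of stick_b in the frame of holder between -0.003 and 0.025 m and y of stick_b_top in the frame of holder between -0.085 and 0.085 m and angle between stick_b's own z axis and vertical between 0.1 and 0.75 rad and contact force between the fingers and stick_b below 0.3 N); the robot touches nothing.
It fails at once if a bystander (dish, timer or peg) was moved by more than 20 mm (distance of any of dish, timer, peg from where it was at the start of the episode above 0.02 m).
It fails at once if a shoe horn or stick brush was dropped into the holder (faster than 0.7 m/s inside it) ((linear speed of horn_a above 0.7 m/s and x of horn_a in the frame of holder between -0.036 and 0.036 m and y of horn_a in the frame of holder between -0.069 and 0.069 m and z of horn_a in the frame of holder below 0.09 m) or (linear speed of stick_a above 0.7 m/s and x of stick_a in the frame of holder between -0.036 and 0.036 m and y of stick_a in the frame of holder between -0.069 and 0.069 m and z of stick_a in the frame of holder below 0.09 m) or (linear speed of horn_b above 0.7 m/s and x of horn_b in the frame of holder between -0.036 and 0.036 m and y of horn_b in the frame of holder between -0.069 and 0.069 m and z of horn_b in the frame of holder below 0.09 m) or (linear speed of stick_b above 0.7 m/s and x of stick_b in the frame of holder between -0.036 and 0.036 m and y of stick_b in the frame of holder between -0.069 and 0.069 m and z of stick_b in the frame of holder below 0.09 m)).
Of horn_a, stick_a, horn_b, stick_b only 2 to 3 are there at a start; the rules pass over those that are not, and their reading is None.
At some moment in a run one of shoe_brush, cork, tin may be knocked a few centimetres aside while the robot is not near it.
It also fails if it takes over 200 s, if anything falls off the work surface, if the arm or the gripper's body presses on something with over 40 N, if the wrist force passes 120 N, or if a joint passes its speed limit or range.

## Working session

There is one attempt and no reset: what is moved stays moved. The work goes in short steps, Python scripts to look and compute and a tool call to move; the robot and the scene stay as the last step left them, time stands still between calls to the robot, and variables do not carry over. Pictures are saved under pics/ and viewed, at most 14 in all, crops included, and the job is handed in when it is done.

Besides the shell and the picture viewer there is one more tool, called after "Call:" as name(argument=value, ...), one argument or row to a line, values as JSON. jog_arm: Moves the arm, as the interface text tells. Its arguments: {"type":"object","properties":{"moves":{"type":"array","items":{"type":"number"}},"newtons":{"type":"number"}},"required":["moves"]}

```bash
mkdir -p pics; ls
python3 - <<'E'
from bench import *
import cv2,numpy as np
print(get_obs())
for n in("top","side","wrist"):
    im=get_image(n);cv2.imwrite(f"pics/{n}0.png",im[:,:,::-1]);c=calibration(n);print(n,{k:np.round(v,4).tolist() for k,v in c.items()})
E
```

```text
pics
{'t': 0.0, 'q': array([ 6.53578519e+01,  1.66897107e+01, -8.83123280e+00,  6.45543523e+01,
        3.47301133e-04,  8.20209375e+01]), 'joint_velocities': array([-0.00124442,  0.09436534, -0.00269543, -0.02579833, -0.03982954,
       -0.01763088]), 'joint_efforts': array([ 2.43563460e-03, -5.37138999e+01,  3.31373942e+01,  1.58986053e-02,
       -1.34006891e-04, -2.16923132e-05]), 'tool_pos': array([0.15033081, 0.50255984, 0.23072414]), 'tool_rot': array([-1.79925481e+02, -1.07958428e-02,  1.63336907e+02]), 'ft_force': array([0.17547933, 0.53989816, 1.16360282]), 'ft_torque': array([-0.00429747, -0.02909449, -0.0676647 ]), 'finger_force': 0.0, 'grip_width': 1.0015091464268697}
top {'fx': 448.1269, 'fy': 448.1269, 'cx': 320.0214, 'cy': 194.7276, 'R': [[0.0406, -0.9992, 0.0017], [-0.9788, -0.0401, -0.2007], [0.2006, 0.0065, -0.9797]], 't': [-0.0449, 0.5431, 1.3059]}
side {'fx': 425.6171, 'fy': 425.6171, 'cx': 315.9306, 'cy': 194.6482, 'R': [[-0.9991, -0.0402, -0.0163], [-0.018, 0.7252, -0.6883], [0.0395, -0.6873, -0.7253]], 't': [0.5428, 0.1473, 1.2892]}
wrist {'fx': 281.8397, 'fy': 281.8397, 'cx': 319.7489, 'cy': 198.0566, 'hand_eye': [[-0.0023, -0.9573, -0.2892, 0.0734], [1.0, -0.0022, -0.0008, -0.0009], [0.0002, -0.2892, 0.9573, -0.142], [0.0, 0.0, 0.0, 1.0]]}
```

View pics/top0.png

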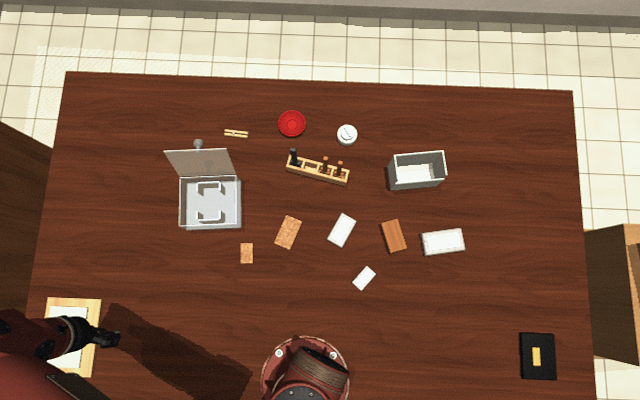

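View pics/side0.png

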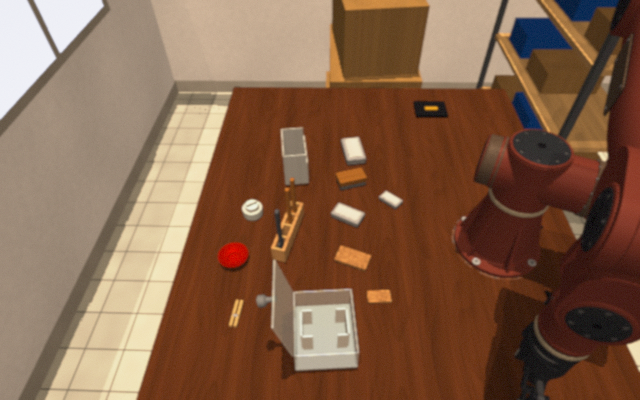

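The top view (up = +x, left = +y) shows the case at (210,203), the rack at (318,168) and the holder at (417,170). The rack holds a black horn at (293,157) and two sticks at (324,165) and (340,168).

Lookalikes:
- **Tin:** white boxes at (342,230), (443,242) and (364,278).
- **Cork:** blocks at (288,232) and (247,253).
- **Brush:** the brown block at (394,236) is the only candidate.

I'll measure the sizes next.

```bash
cat > h.py <<'E'
from bench import *
import cv2,numpy as np
from scipy.spatial.transform import Rotation as Ro
def pose():
    o=get_obs();return np.array(o['tool_pos']),Ro.from_euler('xyz',o['tool_rot'],degrees=True).as_matrix()
def cam(n,P=None):
    c=calibration(n)
    if n=="wrist":
        p,R=P; H=np.array(c['hand_eye']); Rw=R@H[:3,:3]; o=p+R@H[:3,3]
        return c,Rw.T,-Rw.T@o
    return c,np.array(c['R']),np.array(c['t'])
def ray(C,uv,z):
    c,R,t=C; uv=np.atleast_2d(np.asarray(uv,float))
    d=np.c_[(uv[:,0]-c['cx'])/c['fx'],(uv[:,1]-c['cy'])/c['fy'],np.ones(len(uv))]@R
    o=-R.T@t; return o+d*((z-o[2])/d[:,2])[:,None]
def proj(C,X):
    c,R,t=C; q=np.atleast_2d(X)@R.T+t; return np.c_[q[:,0]/q[:,2]*c['fx']+c['cx'],q[:,1]/q[:,2]*c['fy']+c['cy']]
def rect(C,cnt,z):
    w=ray(C,cnt.reshape(-1,2),z)[:,:2]
    (x,y),(a,b),th=cv2.minAreaRect((w*1000).astype(np.float32))
    if a<b: a,b,th=b,a,th+90
    th=(th+90)%180-90
    return np.round([x,y,a,b,th],1)  # mm, angle of long side from world x
def blobs(m,amin):
    cs,_=cv2.findContours(m.astype(np.uint8),cv2.RETR_EXTERNAL,cv2.CHAIN_APPROX_NONE)
    return [c for c in cs if cv2.contourArea(c)>amin]
def goal(X,yaw,P=None):
    """shift in tool axes & turn (rad about tool z) to bring TCP to X pointing down with tool yaw (deg)"""
    p,R=P or pose()
    Rg=Ro.from_euler('xyz',[180,0,yaw],degrees=True).as_matrix()
    print('turn',np.round(Ro.from_matrix(R.T@Rg).as_rotvec(),3),'shift',np.round(R.T@(np.array(X)-p),4))
E
python3 - <<'E'
from h import *
im=cv2.imread('pics/top0.png');h=cv2.cvtColor(im,cv2.COLOR_BGR2HSV);C=cam('top')
for p in [(342,230),(443,242),(364,278),(288,232),(247,253),(394,236),(300,250)]: print(p,h[p[1],p[0]])
H,S,V=cv2.split(h)
roi=np.zeros(H.shape,bool);roi[205:300,238:480]=1
for nm,m,z in (('w',(S<60)&(V>140),.022),('o',(V>110)&(S>=60),.014)):
    for c in blobs(m&roi,60): print(nm,c.reshape(-1,2).mean(0).round(),rect(C,c,z), rect(C,c,.036) )
big=lambda x0,y0,w,hh,k,n:cv2.imwrite(n,cv2.resize(im[y0:y0+hh,x0:x0+w],None,fx=k,fy=k,interpolation=cv2.INTER_CUBIC))
big(160,110,300,180,2.66,'pics/crop0.png')
E
```

```text
(342, 230) [ 70   3 249]
(443, 242) [ 60   4 250]
(364, 278) [ 83   4 249]
(288, 232) [ 14 137 222]
(247, 253) [ 14 133 228]
(394, 236) [ 13 167 195]
(300, 250) [  8 165  94]
w [363. 278.] [ 302.8 -163.5   68.3   38.   -40.6] [ 302.5 -162.2   67.6   37.7  -40.6]
w [443. 241.] [ 422.9 -403.4  123.    68.4  -79.6] [ 421.3 -399.6  121.7   67.7  -79.6]
w [341. 230.] [445.3 -92.4  94.6  53.2 -27.8] [443.6 -91.8  93.6  52.7 -27.8]
o [435. 288.] [ 280.7 -368.7  285.5   24.    90. ] [ 280.5 -363.3  280.9   23.7   90. ]
o [299. 283.] [280.2  35.9 356.2  25.1  89.6] [280.1  34.8 350.5  24.7  89.6]
o [246. 253.] [362.6 195.7  61.8  36.7   4.1] [361.1 192.1  60.8  36.1   4.1]
o [364. 240.] [ 416.7 -161.9  111.    33.1  -77.4] [ 414.4 -159.8  109.2   32.5  -77.4]
o [397. 228.] [ 436.2 -254.7  216.7  105.6  -89.7] [ 433.6 -251.1  213.2  103.9  -89.7]
o [276. 230.] [450.4 119.9 157.4  97.6  69. ] [447.5 117.5 154.9  96.1  69. ]
```

View pics/crop0.png

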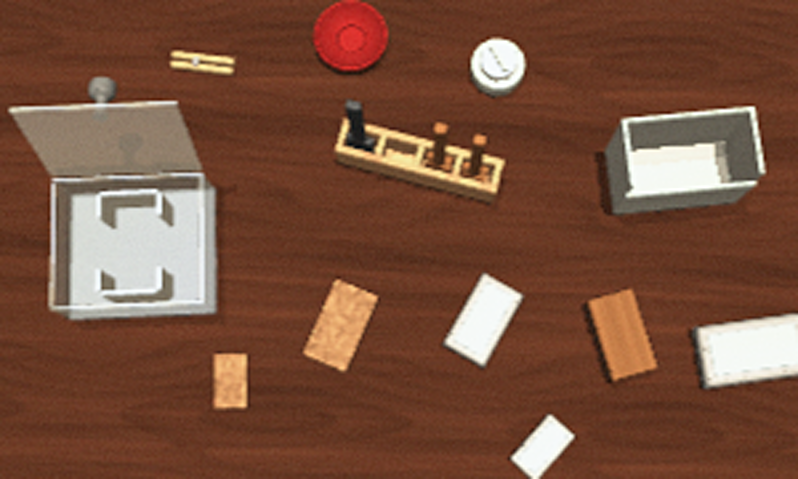

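The tin is the 94.6 x 53.2 mm box at (341,230). The others measure 123 mm and 68 mm, so they don't match. The cork should be the larger block at (288,232), because the other is 62 mm. The close crop confirms both choices. Next I'll refine the cork and brush, and get the first rows for a look over the case.

Run:
```python
from h import *
im=cv2.imread('pics/top0.png');h=cv2.cvtColor(im,cv2.COLOR_BGR2HSV);C=cam('top')
H,S,V=cv2.split(h)
roi=np.zeros(H.shape,bool);roi[205:300,244:480]=1
for c in blobs((V>150)&(S>=60)&roi,60): print(c.reshape(-1,2).mean(0).round(),rect(C,c,.014), rect(C,c,.036) )
print(ray(C,[[160+53/2.66,110+178/2.66],[160+204/2.66,110+174/2.66],[160+204/2.66,110+308/2.66],[160+50/2.66,110+312/2.66]],.082).round(3))
goal([.43,.31,.36],180)
```

```text
[248. 253.] [362.9 189.6  61.3  24.5   4.1] [361.4 186.1  60.3  24.1   4.1]
[394. 235.] [ 435.9 -253.9   95.3   53.1   18.8] [ 433.2 -250.3   93.7   52.2   18.8]
[288. 232.] [432.6  72.7  95.5  54.5 -20.9] [430.   71.   94.   53.7 -20.9]
[[0.576 0.399 0.082]
 [0.588 0.229 0.082]
 [0.436 0.218 0.082]
 [0.425 0.387 0.082]]
turn [-0.001 -0.    -0.291] shift [-0.3231 -0.1045 -0.1291]
```

Call:
jog_arm(
  moves=[0, 0, 0, 0, 0, -0.13, 0.085, 0, 0, 0, 0, 0, -0.13, 0.085, 0, 0, 0, 0, 0, -0.13, 0.085, 0, 0, -0.29, -0.323, -0.105, -0.13, 0.085, 0, 0, -0.29, -0.323, -0.105, -0.13, 0.085, 0, 0, -0.29, -0.323, -0.105, -0.13, 0.085, 0, 0, -0.29, -0.323, -0.105, -0.13, 0.085, 0, 0, -0.29, -0.323, -0.105, -0.13, 0.085, 0, 0, -0.29, -0.323, -0.105, -0.13, 0.085, 0, 0, -0.29, -0.323, -0.105, -0.13, 0.085],
)

```text
t: 0.98
tool_pos: [0.3841, 0.3408, 0.3605]
tool_rot: [-180.0, -0.0, 180.0]
ft_force: [0.3, 1.3, -0.4]
grip_width: 0.995
finger_force: 0.0
```

Call:
jog_arm(
  moves=[0, 0, 0, 0, 0, 0, 0.085, 0, 0, 0, 0, 0, 0, 0.085, 0, 0, 0, 0, 0, 0, 0.085, 0, 0, 0, 0, 0, 0, 0.085],
)

```text
t: 1.32
tool_pos: [0.382, 0.3429, 0.3604]
tool_rot: [180.0, -0.0, -180.0]
ft_force: [0.1, 0.2, -0.2]
grip_width: 0.997
finger_force: 0.0
```

Run:
```python
from h import *
import pickle
P=pose();im=get_image('wrist')[:,:,::-1];print(P[0],get_obs()['tool_rot']);pickle.dump(P,open('P1.pkl','wb'))
cv2.imwrite('pics/w1.png',im)
X=np.array([[.075,.085],[-.075,.085],[-.075,-.085],[.075,-.085],[.055,.032],[-.055,.032],[-.055,-.032],[.055,-.032]])
a=np.radians(4.4);X=X@np.array([[np.cos(a),np.sin(a)],[-np.sin(a),np.cos(a)]])+[.506,.308]
Z=[.082]*4+[.074]*4
print(proj(cam('wrist',P),np.c_[X,Z]).round(1))
```

```text
[0.38197557 0.34292867 0.36042055] [ 1.79994159e+02 -1.64324968e-02 -1.79949004e+02]
[[353.4 276.3]
 [349.1 191.5]
 [240.3 199.8]
 [254.3 283.1]
 [321.4 265.6]
 [316.1 204.7]
 [276.3 207.7]
 [284.2 268.2]]
```

View pics/w1.png

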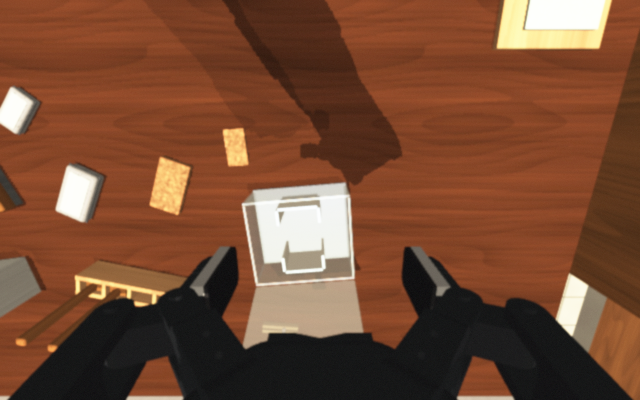

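The wrist view shows the case rim corners near (244,200), (349,184), (353,279) and (257,285), with the white guide tops inside. I'll crop in for exact corners.

Run:
```python
import cv2
im=cv2.imread('pics/w1.png')[175:295,235:365]
cv2.imwrite('pics/w1c.png',cv2.resize(im,None,fx=5,fy=5,interpolation=cv2.INTER_CUBIC))
```

```text
(no output)
```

View pics/w1c.png

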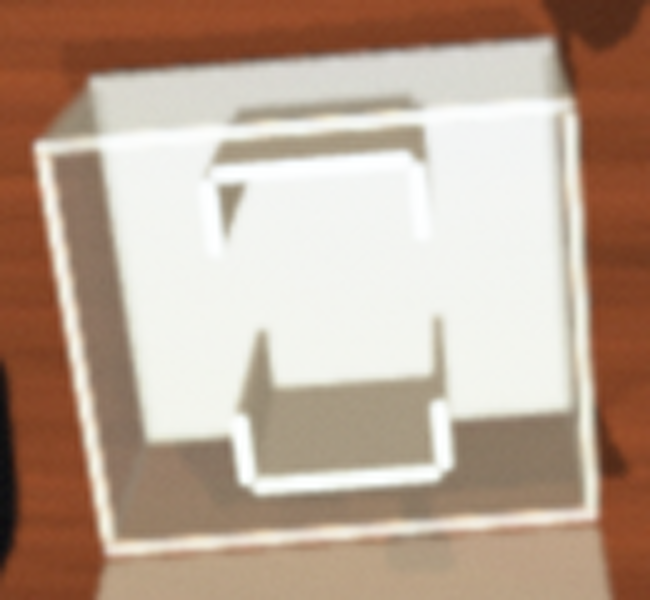

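Run:
```python
from h import *
import pickle
P=pickle.load(open('P1.pkl','rb'));C=cam('wrist',P)
f=lambda L:np.array([[235+(a+.5)/5-.5,175+(b+.5)/5-.5] for a,b in L])
for L,z in (([(36,143),(578,100),(600,520),(107,556)],.082),([(203,165),(417,150),(452,470),(248,494)],.074)):
    w=ray(C,f(L),z)[:,:2]; print(w.round(4),w.mean(0).round(4))
    s=[np.linalg.norm(w[i]-w[(i+1)%4]).round(4) for i in range(4)]
    ang=[np.degrees(np.arctan2(*(w[j]-w[i])[::-1])).round(1) for i,j in((0,3),(1,2),(0,1),(3,2))];print(s,ang)
```

```text
[[0.4434 0.2194]
 [0.4297 0.3889]
 [0.5787 0.4007]
 [0.5926 0.2316]] [0.5111 0.3101]
[np.float64(0.17), np.float64(0.1496), np.float64(0.1697), np.float64(0.1497)] [np.float64(4.7), np.float64(4.5), np.float64(94.6), np.float64(94.7)]
[[0.4535 0.2701]
 [0.4485 0.3387]
 [0.5642 0.3503]
 [0.5734 0.2799]] [0.5099 0.3098]
[np.float64(0.0689), np.float64(0.1162), np.float64(0.071), np.float64(0.1204)] [np.float64(4.7), np.float64(5.7), np.float64(94.1), np.float64(97.5)]
```

Run:
```python
from h import *
import pickle
P=pickle.load(open('P1.pkl','rb'));C=cam('wrist',P)
H,S,V=cv2.split(cv2.cvtColor(cv2.imread('pics/w1.png'),cv2.COLOR_BGR2HSV))
roi=np.zeros(H.shape,bool);roi[80:230,0:230]=1
for nm,m,z in (('w',(S<60)&(V>190),.022),('o',(V>175)&(S>=60),.014)):
    for c in blobs(m&roi,150): print(nm,c.reshape(-1,2).mean(0).round(),rect(C,c,z))
```

```text
w [ 75. 194.] [445.4 -91.9  93.9  51.8 -27.8]
w [ 14. 110.] [ 303.  -157.1   67.1   36.4  -39.6]
o [169. 186.] [433.3  71.4  97.5  55.1 -20.9]
```

Call:
jog_arm(
  moves=[0, 0, 0.05, -0.05, -0.593, 0, 0.085, 0, 0, 0.1, -0.05, -0.593, 0.1, 0.085, 0, 0, 0.15, -0.05, -0.593, 0.1, 0.085, 0, 0, 0.2, -0.05, -0.593, 0.1, 0.085, 0, 0, 0.25, -0.05, -0.593, 0.1, 0.085, 0, 0, 0.3, -0.05, -0.593, 0.1, 0.085, 0, 0, 0, -0.05, -0.593, 0.1, 0.085, 0, 0, 0, -0.05, -0.593, 0.1, 0.085, 0, 0, 0, -0.05, -0.593, 0.1, 0.085, 0, 0, 0, -0.05, -0.593, 0.1, 0.085],
)

```text
t: 2.2
tool_pos: [0.4158, -0.0494, 0.2972]
tool_rot: [-180.0, 0.1, -179.5]
ft_force: [0.8, 0.6, 0.6]
grip_width: 0.995
finger_force: 0.0
```

Call:
jog_arm(
  moves=[0, 0, -0.33, -0.015, -0.18, 0.06, 0.085, 0, 0, -0.33, -0.015, -0.18, 0.06, 0.085, 0, 0, -0.33, -0.015, -0.18, 0.06, 0.085, 0, 0, -0.33, -0.015, -0.18, 0.06, 0.085, 0, 0, -0.33, -0.015, -0.18, 0.06, 0.085, 0, 0, -0.33, -0.015, -0.18, 0.06, 0.085, 0, 0, -0.33, -0.015, -0.18, 0.06, 0.085, 0, 0, -0.33, -0.015, -0.18, 0.06, 0.085, 0, 0, -0.33, -0.015, -0.18, 0.06, 0.085],
)

```text
t: 2.95
tool_pos: [0.4312, -0.2277, 0.2375]
tool_rot: [-180.0, 0.0, -161.0]
ft_force: [0.5, 0.4, -0.3]
grip_width: 0.996
finger_force: 0.0
```

Run:
```python
from h import *
P=pose();im=np.ascontiguousarray(get_image('wrist')[:,:,::-1]);C=cam('wrist',P);print(P[0].round(3))
cv2.imwrite('pics/w2.png',im)
H,S,V=cv2.split(cv2.cvtColor(im,cv2.COLOR_BGR2HSV))
print(proj(C,[.433,-.25,.036]).round())
for c in blobs((V>150)&(S>=60)&(H<25),400): print(c.reshape(-1,2).mean(0).round(),rect(C,c,.036))
goal([.4335,-.250,.010],198.8)
```

```text
[ 0.431 -0.228  0.238]
[[303. 171.]]
[159. 382.] [ 828.1 -356.3   78.2   74.2   -9.2]
[485. 379.] [664.5 127.5 111.5  49.7  50.7]
[ 45. 298.] [ 7.698e+02 -5.097e+02  2.428e+02  1.864e+02  7.000e-01]
[387.  78.] [ 296.5 -190.6  137.8   64.2  -34.9]
[479.  13.] [ 214.1 -121.1   92.8   32.7  -71.2]
[326. 157.] [ 460.1 -188.3  848.5  389.2  -87. ]
turn [-0.001  0.001  0.003] shift [ 0.0053 -0.0216  0.2276]
```

Call:
jog_arm(
  moves=[0, 0, 0, 0.005, -0.022, 0.04, 0.085, 0, 0, 0, 0.005, -0.022, 0.08, 0.085, 0, 0, 0, 0.005, -0.022, 0.12, 0.085, 0, 0, 0, 0.005, -0.022, 0.16, 0.085, 0, 0, 0, 0.005, -0.022, 0.2, 0.085, 0, 0, 0, 0.005, -0.022, 0.22, 0.085, 0, 0, 0, 0.005, -0.022, 0.231, 0.085, 0, 0, 0, 0.005, -0.022, 0.232, 0.085],
)

```text
t: 3.67
tool_pos: [0.4323, -0.2495, 0.0033]
tool_rot: [179.8, -0.1, -161.0]
ft_force: [-0.4, -0.2, 0.7]
grip_width: 0.995
finger_force: 0.0
```

Call:
jog_arm(
  moves=[0, 0, 0, 0, 0, 0, 0.04, 0, 0, 0, 0, 0, 0, 0.04, 0, 0, 0, 0, 0, 0, 0.04, 0, 0, 0, 0, 0, 0, 0.04, 0, 0, 0, 0, 0, 0, 0.04, 0, 0, 0, 0, 0, 0, 0.04],
  newtons=40,
)

```text
t: 4.17
tool_pos: [0.4344, -0.2519, 0.0065]
tool_rot: [-179.9, 0.1, -161.1]
ft_force: [-0.4, 3.1, 7.9]
grip_width: 0.628
finger_force: 42.8
```

Call:
jog_arm(
  moves=[0, 0, 0, 0, 0, -0.02, 0.04, 0, 0, 0, 0, 0, -0.06, 0.04, 0, 0, 0, 0, 0, -0.1, 0.04, 0, 0, 0, 0, 0, -0.14, 0.04, 0, 0, 0, 0, 0, -0.18, 0.04, 0, 0, 0, 0, 0, -0.2, 0.04, 0, 0, 0, 0, 0, -0.2, 0.04],
)

```text
t: 4.75
tool_pos: [0.4356, -0.2533, 0.2108]
tool_rot: [-179.5, 0.3, -161.1]
ft_force: [0.8, -0.7, -2.6]
grip_width: 0.627
finger_force: 43.6
```

Run:
```python
from h import *
im=np.ascontiguousarray(get_image('wrist')[:,:,::-1]);cv2.imwrite('pics/w3.png',im)
goal([.5105,.310,.21],184.6)
```

```text
turn [-0.005  0.004  0.249] shift [-0.2537  0.5078 -0.0038]
```

View pics/w3.png

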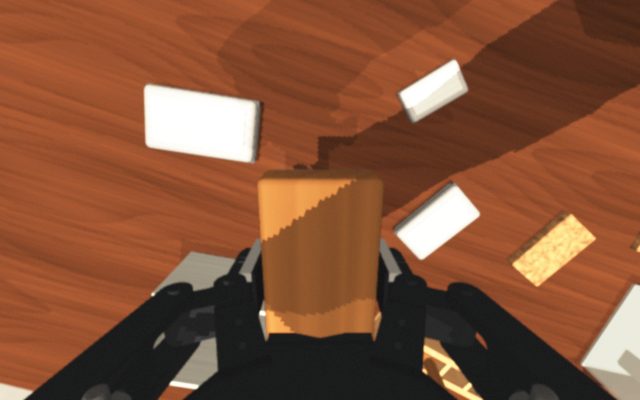

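The brush is held square: its top spans columns 259–383, with its near edge at row 175. I'll carry it to the case.

Run:
```python
from h import *
P=pose();C=cam('wrist',P)
print(proj(C,[P[0]+P[1]@np.array([x,y,-.0295]) for x,y in((.048,-.027),(.048,.027),(.046,0),(.05,0))]).round(1))
g=cv2.cvtColor(cv2.imread('pics/w3.png'),cv2.COLOR_BGR2HSV)[:,:,2].astype(int)
print(g[160:190,330].tolist())
```

```text
[[256.  179.4]
 [388.  179.1]
 [322.  184. ]
 [322.  174.5]]
[97, 101, 104, 108, 105, 105, 101, 103, 104, 101, 100, 104, 103, 106, 107, 106, 107, 117, 136, 166, 189, 205, 213, 220, 226, 229, 231, 232, 233, 233]
```

Call:
jog_arm(
  moves=[0, 0, 0.03, -0.02, 0.04, 0, 0.04, 0, 0, 0.06, -0.04, 0.08, 0, 0.04, 0, 0, 0.09, -0.06, 0.12, 0, 0.04, 0, 0, 0.11, -0.08, 0.16, 0, 0.04, 0, 0, 0.13, -0.1, 0.2, 0, 0.04, 0, 0, 0.15, -0.12, 0.24, 0, 0.04, 0, 0, 0.18, -0.14, 0.28, 0, 0.04, 0, 0, 0.2, -0.16, 0.32, 0, 0.04, 0, 0, 0.23, -0.18, 0.36, 0, 0.04, 0, 0, 0.25, -0.2, 0.4, 0, 0.04],
)

```text
t: 5.63
tool_pos: [0.488, 0.1634, 0.2037]
tool_rot: [-180.0, -0.1, -175.5]
ft_force: [1.6, -0.7, -1.7]
grip_width: 0.623
finger_force: 43.6
```

Call:
jog_arm(
  moves=[0, 0, 0, -0.024, 0.036, 0, 0.04, 0, 0, 0, -0.04, 0.07, 0, 0.04, 0, 0, 0, -0.05, 0.1, 0, 0.04, 0, 0, 0, -0.05, 0.108, 0, 0.04, 0, 0, 0, -0.05, 0.108, 0, 0.04, 0, 0, 0, -0.05, 0.108, 0, 0.04],
)

```text
t: 6.13
tool_pos: [0.5293, 0.2726, 0.2036]
tool_rot: [-179.9, -0.1, -175.4]
ft_force: [-0.2, -0.2, -2.2]
grip_width: 0.626
finger_force: 43.7
```

Run:
```python
from h import *
goal([.5105,.310,.0115],184.6)
P=pose();print(P[0],get_obs()['tool_rot'])
```

```text
turn [-0.001 -0.003 -0.   ] shift [0.0153 0.039  0.192 ]
[0.52933843 0.27260003 0.20355558] [-1.79933704e+02 -1.44961986e-01 -1.75407550e+02]
```

Call:
jog_arm(
  moves=[0, 0, 0, 0.015, 0.039, 0, 0.04, 0, 0, 0, 0.015, 0.039, 0, 0.04, 0, 0, 0, 0.015, 0.039, 0, 0.04, 0, 0, 0, 0.015, 0.039, 0, 0.04],
)

```text
t: 6.47
tool_pos: [0.5122, 0.3093, 0.2048]
tool_rot: [-180.0, -0.0, -175.5]
ft_force: [0.1, -0.5, -2.1]
grip_width: 0.624
finger_force: 43.9
```

Run:
```python
from h import *
goal([.5105,.310,.0115],184.6)
P=pose();C=cam('wrist',P);im=np.ascontiguousarray(get_image('wrist')[:,:,::-1]);cv2.imwrite('pics/w4.png',im)
```

```text
turn [-0.001 -0.    -0.002] shift [0.0016 0.001  0.1933]
```

View pics/w4.png

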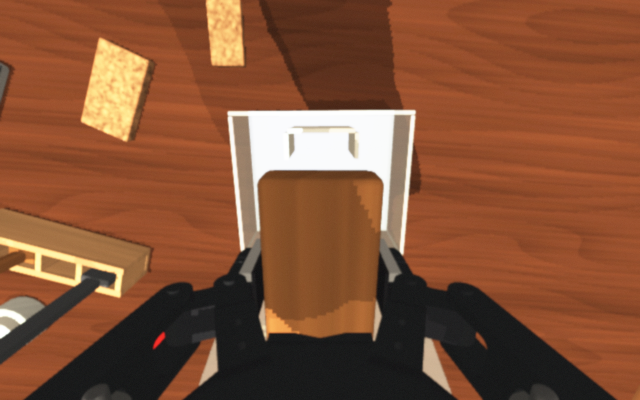

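The brush and the case rim share the same centre column, about 321, and are parallel. Lowering it into the pocket.

Call:
jog_arm(
  moves=[0, 0, 0, 0.001, 0.001, 0.03, 0.04, 0, 0, 0, 0.001, 0.001, 0.06, 0.04, 0, 0, 0, 0.001, 0.001, 0.09, 0.04, 0, 0, 0, 0.001, 0.001, 0.12, 0.04, 0, 0, 0, 0.001, 0.001, 0.14, 0.04, 0, 0, 0, 0.001, 0.001, 0.155, 0.04, 0, 0, 0, 0.001, 0.001, 0.17, 0.04, 0, 0, 0, 0.001, 0.001, 0.182, 0.04, 0, 0, 0, 0.001, 0.001, 0.19, 0.04, 0, 0, 0, 0.001, 0.001, 0.192, 0.04],
)

```text
t: 7.35
tool_pos: [0.5109, 0.3101, 0.0117]
tool_rot: [-179.9, -0.1, -175.5]
ft_force: [-0.1, 0.2, -0.9]
grip_width: 0.621
finger_force: 43.8
```

Call:
jog_arm(
  moves=[0, 0, 0, 0, 0, 0.001, 0.04, 0, 0, 0, 0, 0, 0.001, 0.04, 0, 0, 0, 0, 0, 0.001, 0.04],
)

```text
t: 7.6
tool_pos: [0.512, 0.3116, 0.0128]
tool_rot: [180.0, 0.1, -175.5]
ft_force: [-0.1, 0.5, -0.9]
grip_width: 0.623
finger_force: 43.8
```

Call:
jog_arm(
  moves=[0, 0, 0, 0, 0, 0.002, 0.04, 0, 0, 0, 0, 0, 0.002, 0.04, 0, 0, 0, 0, 0, 0.002, 0.068, 0, 0, 0, 0, 0, 0.002, 0.068, 0, 0, 0, 0, 0, 0.002, 0.068, 0, 0, 0, 0, 0, 0.002, 0.068, 0, 0, 0, 0, 0, -0.01, 0.068, 0, 0, 0, 0, 0, -0.03, 0.068],
)

```text
t: 8.27
tool_pos: [0.5097, 0.3108, 0.0405]
tool_rot: [-179.9, -0.2, -175.5]
ft_force: [-0.8, -0.3, -0.2]
grip_width: 0.796
finger_force: 0.0
```

Call:
jog_arm(
  moves=[0, 0, 0, 0, 0, -0.03, 0.068, 0, 0, 0, 0, 0, -0.06, 0.068, 0, 0, 0, 0, 0, -0.1, 0.068, 0, 0, 0, 0, 0, -0.14, 0.068, 0, 0, 0, 0, 0, -0.17, 0.068, 0, 0, 0, 0, 0, -0.2, 0.068, 0, 0, 0, 0, 0, -0.2, 0.068, 0, 0, 0, 0, 0, -0.2, 0.068],
)

```text
t: 8.93
tool_pos: [0.5123, 0.312, 0.2438]
tool_rot: [179.9, 0.2, -175.5]
ft_force: [0.3, -0.8, -0.2]
grip_width: 0.792
finger_force: 0.0
```

Run:
```python
from h import *
P=pose();C=cam('wrist',P);im=np.ascontiguousarray(get_image('wrist')[:,:,::-1]);cv2.imwrite('pics/w5.png',im)
goal([.433,.0715,.20],159.1)
H,S,V=cv2.split(cv2.cvtColor(im,cv2.COLOR_BGR2HSV))
a=np.radians(4.6);X=np.array([[.048,.027],[-.048,.027],[-.048,-.027],[.048,-.027]])@np.array([[np.cos(a),np.sin(a)],[-np.sin(a),np.cos(a)]])+[.5105,.31]
print(proj(C,np.c_[X,[.04]*4]).round())
m=(S>90);m[:125]=0;m[300:]=0;m[:,:255]=0;m[:,385:]=0
for c in blobs(m,500):print(cv2.boundingRect(c),rect(C,c,.04))
it=get_image('top')[:,:,::-1];H,S,V=cv2.split(cv2.cvtColor(it,cv2.COLOR_BGR2HSV));C=cam('top')
roi=np.zeros(H.shape,bool);roi[205:300,244:480]=1
for m in(((V>150)&(S>=60)),(S<60)&(V>140)):
  for c in blobs(m&roi,300): print(c.reshape(-1,2).mean(0).round(),rect(C,c,.014))
```

```text
turn [0.    0.001 0.444] shift [ 0.0973 -0.2332  0.042 ]
[[340. 209.]
 [341. 133.]
 [296. 133.]
 [298. 209.]]
(292, 137, 44, 75) [514.8 304.3  94.6  53.2   4.7]
[288. 232.] [432.6  72.7  95.5  54.5 -20.9]
[443. 241.] [ 423.8 -405.5  123.6   68.8  -79.6]
[341. 230.] [446.4 -92.8  95.2  53.5 -27.9]
```

View pics/w5.png

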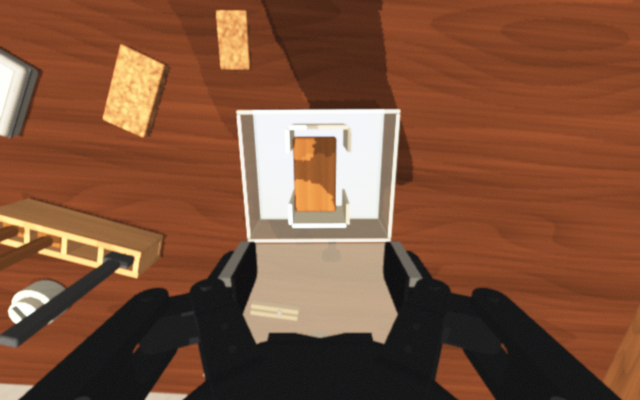

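The brush (292–336, 137–212) lies in the pocket, parallel to the guides (289–348) but towards the -y side. That is within what the pocket allows. Neither the cork nor the tin has moved, so I'll take the cork.

Call:
jog_arm(
  moves=[0, 0, 0.12, 0.03, -0.03, 0, 0.08, 0, 0, 0.24, 0.05, -0.06, 0, 0.08, 0, 0, 0.36, 0.07, -0.1, 0.02, 0.08, 0, 0, 0.444, 0.09, -0.13, 0.04, 0.08, 0, 0, 0.444, 0.097, -0.17, 0.042, 0.08, 0, 0, 0.444, 0.097, -0.2, 0.042, 0.08, 0, 0, 0.444, 0.097, -0.23, 0.042, 0.08, 0, 0, 0.444, 0.097, -0.233, 0.042, 0.08, 0, 0, 0.444, 0.097, -0.233, 0.042, 0.08, 0, 0, 0.444, 0.097, -0.233, 0.042, 0.08],
)

```text
t: 9.87
tool_pos: [0.4325, 0.0718, 0.1992]
tool_rot: [-180.0, -0.1, 159.0]
ft_force: [0.3, 0.7, 0.9]
grip_width: 0.939
finger_force: 0.0
```

Run:
```python
from h import *
P=pose();C=cam('wrist',P);im=np.ascontiguousarray(get_image('wrist')[:,:,::-1])
H,S,V=cv2.split(cv2.cvtColor(im,cv2.COLOR_BGR2HSV))
for c in blobs((V>185)&(S>=60),2000):print(cv2.boundingRect(c),rect(C,c,.014))
goal([.433,.0715,.001],159.1)
```

```text
(520, 233, 120, 163) [787.2 355.8 276.8 151.9   4.7]
(516, 130, 65, 89) [531.1 322.2 101.   58.6   5. ]
turn [-0.    -0.001  0.   ] shift [-0.001  -0.0005  0.1984]
```

Above the cork. Descend, close, lift.

Call:
jog_arm(
  moves=[0, 0, 0, 0, 0, 0.04, 0.08, 0, 0, 0, 0, 0, 0.08, 0.08, 0, 0, 0, 0, 0, 0.12, 0.08, 0, 0, 0, 0, 0, 0.155, 0.08, 0, 0, 0, 0, 0, 0.18, 0.08, 0, 0, 0, 0, 0, 0.193, 0.08, 0, 0, 0, 0, 0, 0.198, 0.08, 0, 0, 0, 0, 0, 0.198, 0.08],
)

```text
t: 10.58
tool_pos: [0.432, 0.0726, 0.0009]
tool_rot: [-180.0, -0.1, 159.2]
ft_force: [-1.2, 0.7, 0.0]
grip_width: 0.935
finger_force: 0.0
```

Call:
jog_arm(
  moves=[0, 0, 0, 0, 0, 0, 0.04, 0, 0, 0, 0, 0, 0, 0.04, 0, 0, 0, 0, 0, 0, 0.04, 0, 0, 0, 0, 0, 0, 0.04, 0, 0, 0, 0, 0, 0, 0.04, 0, 0, 0, 0, 0, 0, 0.04],
  newtons=30,
)

```text
t: 11.08
tool_pos: [0.4341, 0.0719, 0.0031]
tool_rot: [179.9, 0.1, 159.1]
ft_force: [-1.8, 2.1, 7.9]
grip_width: 0.626
finger_force: 31.7
```

Call:
jog_arm(
  moves=[0, 0, 0, 0, 0, -0.02, 0.04, 0, 0, 0, 0, 0, -0.06, 0.04, 0, 0, 0, 0, 0, -0.1, 0.04, 0, 0, 0, 0, 0, -0.14, 0.04, 0, 0, 0, 0, 0, -0.18, 0.04, 0, 0, 0, 0, 0, -0.2, 0.04, 0, 0, 0, 0, 0, -0.2, 0.04],
)

```text
t: 11.67
tool_pos: [0.436, 0.0716, 0.2073]
tool_rot: [179.8, 0.5, 159.1]
ft_force: [0.8, -0.4, -0.9]
grip_width: 0.621
finger_force: 32.4
```

Run:
```python
from h import *
P=pose();C=cam('wrist',P);im=np.ascontiguousarray(get_image('wrist')[:,:,::-1]);cv2.imwrite('pics/w6.png',im)
goal([.5105,.310,.21],184.6)
print(proj(C,[P[0]+P[1]@np.array([x,y,-.013]) for x,y in((.048,-.027),(.048,.027))]).round(1))
H,S,V=cv2.split(cv2.cvtColor(im,cv2.COLOR_BGR2HSV))
m=(V>185)&(S>=60); m[:,:220]=0;m[:,420:]=0
for c in blobs(m,1000):print(cv2.boundingRect(c),[rect(C,c,P[0][2]+d) for d in(.008,.013,.018)])
```

```text
turn [ 0.001  0.006 -0.445] shift [ 0.0144  0.2497 -0.0047]
[[263.8 170. ]
 [380.1 169.8]]
(271, 275, 109, 62) [array([465.9,  61.5,  61.8,  39.2,  72.5]), array([462.2,  62.9,  59.5,  37.7,  72.5]), array([458.4,  64.2,  57.2,  36.2,  72.5])]
(321, 170, 54, 47) [array([407.5,  95.9,  26. ,  23.7,  68.9]), array([406. ,  95.9,  25. ,  22.8,  68.9]), array([404.4,  96. ,  24.1,  21.9,  68.9])]
(378, 41, 42, 68) [array([365.7, 135.5,  25.2,  14.1,   3.9]), array([365.7, 134. ,  24.3,  13.5,   3.9]), array([365.7, 132.6,  23.3,  13. ,   3.9])]
```

Call:
jog_arm(
  moves=[0, 0, -0.1, 0, 0.04, 0, 0.04, 0, 0, -0.2, 0, 0.08, 0, 0.04, 0, 0, -0.3, 0, 0.12, 0, 0.04, 0, 0, -0.4, 0.005, 0.16, 0, 0.04, 0, 0, -0.445, 0.01, 0.2, 0, 0.04, 0, 0, -0.445, 0.014, 0.235, 0, 0.04, 0, 0, -0.445, 0.014, 0.25, 0, 0.04, 0, 0, -0.445, 0.014, 0.25, 0, 0.04, 0, 0, -0.445, 0.014, 0.25, 0, 0.04, 0, 0, -0.445, 0.014, 0.25, 0, 0.04],
)

```text
t: 12.55
tool_pos: [0.5085, 0.3093, 0.2012]
tool_rot: [-179.9, -0.1, -175.4]
ft_force: [0.1, -1.0, -0.6]
grip_width: 0.621
finger_force: 32.4
```

Run:
```python
from h import *
goal([.5105,.310,.045],184.6)
print(get_obs()['ft_force'],pose()[0])
```

```text
turn [-0.001 -0.002 -0.   ] shift [-0.0024  0.0007  0.1562]
[ 0.1342498  -0.96241566 -0.63169124] [0.50845122 0.30931674 0.20116059]
```

Call:
jog_arm(
  moves=[0, 0, 0, -0.002, 0.001, 0.04, 0.04, 0, 0, 0, -0.002, 0.001, 0.08, 0.04, 0, 0, 0, -0.002, 0.001, 0.1, 0.04, 0, 0, 0, -0.002, 0.001, 0.12, 0.04, 0, 0, 0, -0.002, 0.001, 0.135, 0.04, 0, 0, 0, -0.002, 0.001, 0.145, 0.04, 0, 0, 0, -0.002, 0.001, 0.152, 0.04, 0, 0, 0, -0.002, 0.001, 0.155, 0.04, 0, 0, 0, -0.002, 0.001, 0.156, 0.04, 0, 0, 0, -0.002, 0.001, 0.156, 0.04],
)

```text
t: 13.38
tool_pos: [0.5115, 0.3113, 0.0466]
tool_rot: [180.0, 0.0, -175.4]
ft_force: [-0.6, 0.2, -0.4]
grip_width: 0.621
finger_force: 32.4
```

Call:
jog_arm(
  moves=[0, 0, 0, 0, 0, 0.002, 0.04, 0, 0, 0, 0, 0, 0.002, 0.04, 0, 0, 0, 0, 0, 0.002, 0.04],
)

```text
t: 13.63
tool_pos: [0.5113, 0.3115, 0.0444]
tool_rot: [180.0, 0.0, -175.4]
ft_force: [-0.2, -0.5, 0.2]
grip_width: 0.617
finger_force: 32.4
```

Call:
jog_arm(
  moves=[0, 0, 0, 0, 0, 0.002, 0.04, 0, 0, 0, 0, 0, 0.002, 0.04, 0, 0, 0, 0, 0, 0.002, 0.068, 0, 0, 0, 0, 0, 0.002, 0.068, 0, 0, 0, 0, 0, 0.002, 0.068, 0, 0, 0, 0, 0, 0.002, 0.068, 0, 0, 0, 0, 0, -0.01, 0.068, 0, 0, 0, 0, 0, -0.03, 0.068],
)

```text
t: 14.3
tool_pos: [0.5095, 0.3106, 0.0723]
tool_rot: [-179.9, -0.2, -175.4]
ft_force: [-0.6, -0.8, 0.3]
grip_width: 0.791
finger_force: 0.0
```

Call:
jog_arm(
  moves=[0, 0, 0, 0, 0, -0.03, 0.068, 0, 0, 0, 0, 0, -0.06, 0.068, 0, 0, 0, 0, 0, -0.1, 0.068, 0, 0, 0, 0, 0, -0.14, 0.068, 0, 0, 0, 0, 0, -0.16, 0.068, 0, 0, 0, 0, 0, -0.16, 0.068, 0, 0, 0, 0, 0, -0.16, 0.068],
)

```text
t: 14.88
tool_pos: [0.5118, 0.3116, 0.2352]
tool_rot: [180.0, 0.1, -175.4]
ft_force: [-0.8, -0.1, -1.5]
grip_width: 0.797
finger_force: 0.0
```

Run:
```python
from h import *
P=pose();C=cam('wrist',P);im=np.ascontiguousarray(get_image('wrist')[:,:,::-1]);cv2.imwrite('pics/w7.png',im)
H,S,V=cv2.split(cv2.cvtColor(im,cv2.COLOR_BGR2HSV))
m=(S>70);m[:125]=0;m[300:]=0;m[:,:255]=0;m[:,385:]=0
for c in blobs(m,500):print(cv2.boundingRect(c),rect(C,c,.054))
it=get_image('top')[:,:,::-1];H,S,V=cv2.split(cv2.cvtColor(it,cv2.COLOR_BGR2HSV));C=cam('top')
roi=np.zeros(H.shape,bool);roi[205:300,244:480]=1
for c in blobs((S<60)&(V>140)&roi,300): print(c.reshape(-1,2).mean(0).round(),rect(C,c,.022))
goal([.4453,-.092,.20],152.2)
```

```text
(255, 246, 130, 54) [638.5 320.2 173.5  78.6 -85.6]
(292, 136, 52, 81) [511.5 308.   95.8  59.3   4.5]
[443. 241.] [ 422.9 -403.4  123.    68.4  -79.6]
[341. 230.] [445.3 -92.4  94.5  53.1 -27.5]
turn [-0.001 -0.001  0.565] shift [ 0.0973 -0.3966  0.0333]
```

Call:
jog_arm(
  moves=[0, 0, 0.1, 0.03, -0.04, 0, 0.08, 0, 0, 0.2, 0.05, -0.08, 0, 0.08, 0, 0, 0.3, 0.07, -0.12, 0.02, 0.08, 0, 0, 0.4, 0.09, -0.16, 0.033, 0.08, 0, 0, 0.5, 0.097, -0.2, 0.033, 0.08, 0, 0, 0.565, 0.097, -0.24, 0.033, 0.08, 0, 0, 0.565, 0.097, -0.28, 0.033, 0.08, 0, 0, 0.565, 0.097, -0.32, 0.033, 0.08, 0, 0, 0.565, 0.097, -0.36, 0.033, 0.08, 0, 0, 0.565, 0.097, -0.396, 0.033, 0.08],
)

```text
t: 15.82
tool_pos: [0.4443, -0.0855, 0.1998]
tool_rot: [-180.0, -0.1, 152.2]
ft_force: [2.2, -0.6, 0.5]
grip_width: 0.935
finger_force: 0.0
```

Call:
jog_arm(
  moves=[0, 0, 0, 0, 0, 0, 0.08, 0, 0, 0, 0, 0, 0, 0.08, 0, 0, 0, 0, 0, 0, 0.08],
)

```text
t: 16.07
tool_pos: [0.4446, -0.0835, 0.1999]
tool_rot: [-180.0, -0.2, 152.2]
ft_force: [0.9, 0.7, -0.4]
grip_width: 0.935
finger_force: 0.0
```

Run:
```python
from h import *
P=pose();C=cam('wrist',P);im=np.ascontiguousarray(get_image('wrist')[:,:,::-1]);cv2.imwrite('pics/w8.png',im)
H,S,V=cv2.split(cv2.cvtColor(im,cv2.COLOR_BGR2HSV))
for c in blobs((S<60)&(V>190),1500):print(cv2.boundingRect(c),rect(C,c,.022))
goal([.4453,-.092,.006],152.2)
```

```text
(43, 234, 101, 87) [ 423.5 -407.1  127.1   70.   -80. ]
(290, 144, 47, 79) [446.1 -93.8  93.7  52.7 -27. ]
(177, 65, 39, 71) [ 306.  -162.1   66.8   36.9  -40.3]
(567, 3, 73, 160) [509.2 245.1 145.   72.8   4.7]
turn [-0.    -0.002  0.001] shift [-0.0052 -0.0078  0.1941]
```

Call:
jog_arm(
  moves=[0, 0, 0, -0.005, -0.008, 0.04, 0.08, 0, 0, 0, -0.005, -0.008, 0.08, 0.08, 0, 0, 0, -0.005, -0.008, 0.12, 0.08, 0, 0, 0, -0.005, -0.008, 0.155, 0.08, 0, 0, 0, -0.005, -0.008, 0.18, 0.08, 0, 0, 0, -0.005, -0.008, 0.19, 0.08, 0, 0, 0, -0.005, -0.008, 0.195, 0.08, 0, 0, 0, -0.005, -0.008, 0.195, 0.08],
)

```text
t: 16.78
tool_pos: [0.4454, -0.0916, 0.0051]
tool_rot: [-180.0, -0.1, 152.4]
ft_force: [0.4, 0.0, 0.7]
grip_width: 0.936
finger_force: 0.0
```

Call:
jog_arm(
  moves=[0, 0, 0, 0, 0, 0, 0.04, 0, 0, 0, 0, 0, 0, 0.04, 0, 0, 0, 0, 0, 0, 0.04, 0, 0, 0, 0, 0, 0, 0.04, 0, 0, 0, 0, 0, 0, 0.04, 0, 0, 0, 0, 0, 0, 0.04],
  newtons=40,
)

```text
t: 17.28
tool_pos: [0.4472, -0.0931, 0.0073]
tool_rot: [179.9, 0.1, 152.2]
ft_force: [-1.1, 2.9, 6.0]
grip_width: 0.618
finger_force: 42.1
```

Call:
jog_arm(
  moves=[0, 0, 0, 0, 0, -0.02, 0.04, 0, 0, 0, 0, 0, -0.06, 0.04, 0, 0, 0, 0, 0, -0.1, 0.04, 0, 0, 0, 0, 0, -0.14, 0.04, 0, 0, 0, 0, 0, -0.18, 0.04, 0, 0, 0, 0, 0, -0.2, 0.04, 0, 0, 0, 0, 0, -0.2, 0.04],
)

```text
t: 17.87
tool_pos: [0.449, -0.0942, 0.2115]
tool_rot: [179.9, 0.5, 152.2]
ft_force: [0.4, -0.4, -0.8]
grip_width: 0.623
finger_force: 43.4
```

Run:
```python
from h import *
P=pose();C=cam('wrist',P);im=np.ascontiguousarray(get_image('wrist')[:,:,::-1]);cv2.imwrite('pics/w9.png',im)
goal([.5105,.310,.21],184.6)
print(proj(C,[P[0]+P[1]@np.array([x,y,-.017]) for x,y in((.048,-.027),(.048,.027))]).round(1))
H,S,V=cv2.split(cv2.cvtColor(im,cv2.COLOR_BGR2HSV))
m=(V>180)&(S<60); m[:,:220]=0;m[:,420:]=0
for c in blobs(m,1000):print(cv2.boundingRect(c))
```

```text
turn [-0.001  0.006 -0.565] shift [ 0.1327  0.3865 -0.0017]
[[262.  171.5]
 [381.8 171.2]]
(270, 171, 105, 165)
```

Call:
jog_arm(
  moves=[0, 0, -0.1, 0, 0.04, 0, 0.04, 0, 0, -0.2, 0.01, 0.08, 0, 0.04, 0, 0, -0.3, 0.03, 0.115, 0, 0.04, 0, 0, -0.4, 0.04, 0.15, 0, 0.04, 0, 0, -0.5, 0.06, 0.185, 0, 0.04, 0, 0, -0.565, 0.08, 0.22, 0, 0.04, 0, 0, -0.565, 0.095, 0.255, 0, 0.04, 0, 0, -0.565, 0.11, 0.29, 0, 0.04, 0, 0, -0.565, 0.12, 0.33, 0, 0.04, 0, 0, -0.565, 0.13, 0.365, 0, 0.04],
)

```text
t: 18.75
tool_pos: [0.5005, 0.2926, 0.2048]
tool_rot: [-180.0, -0.1, -175.4]
ft_force: [1.1, -1.3, -1.1]
grip_width: 0.621
finger_force: 43.3
```

Call:
jog_arm(
  moves=[0, 0, 0, 0, 0.021, 0, 0.04, 0, 0, 0, 0, 0.021, 0, 0.04, 0, 0, 0, 0, 0.021, 0, 0.04, 0, 0, 0, 0, 0.021, 0, 0.04],
)

```text
t: 19.08
tool_pos: [0.499, 0.3105, 0.205]
tool_rot: [-179.9, -0.1, -175.4]
ft_force: [-0.7, -1.2, -1.0]
grip_width: 0.619
finger_force: 43.3
```

Run:
```python
from h import *
goal([.5105,.310,.062],184.6)
im=np.ascontiguousarray(get_image('wrist')[:,:,::-1]);cv2.imwrite('pics/w10.png',im)
print(pose()[0])
```

```text
turn [-0.001 -0.002 -0.   ] shift [-0.0117 -0.0013  0.143 ]
[0.49923287 0.31019791 0.20535626]
```

View pics/w10.png

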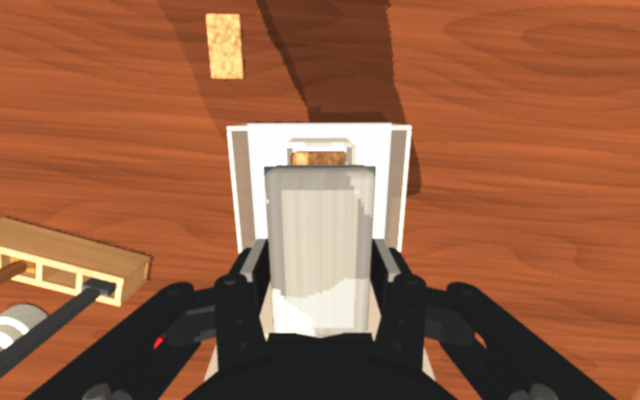

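The tin is held square at columns 265–374, above the cork, whose edge shows between the guides at row 151. Lowering it.

Call:
jog_arm(
  moves=[0, 0, 0, -0.012, -0.001, 0.04, 0.04, 0, 0, 0, -0.012, -0.001, 0.07, 0.04, 0, 0, 0, -0.012, -0.001, 0.1, 0.04, 0, 0, 0, -0.012, -0.001, 0.115, 0.04, 0, 0, 0, -0.012, -0.001, 0.128, 0.04, 0, 0, 0, -0.012, -0.001, 0.136, 0.04, 0, 0, 0, -0.012, -0.001, 0.14, 0.04, 0, 0, 0, -0.012, -0.001, 0.143, 0.04, 0, 0, 0, -0.012, -0.001, 0.143, 0.04],
)

```text
t: 19.88
tool_pos: [0.512, 0.3109, 0.0632]
tool_rot: [180.0, 0.0, -175.4]
ft_force: [-0.2, 0.4, -1.4]
grip_width: 0.618
finger_force: 43.3
```

Call:
jog_arm(
  moves=[0, 0, 0, 0, 0, 0.001, 0.04, 0, 0, 0, 0, 0, 0.002, 0.04, 0, 0, 0, 0, 0, 0.002, 0.04],
)

```text
t: 20.13
tool_pos: [0.512, 0.3114, 0.0615]
tool_rot: [180.0, 0.0, -175.4]
ft_force: [0.6, 0.2, -1.2]
grip_width: 0.621
finger_force: 43.3
```

Call:
jog_arm(
  moves=[0, 0, 0, 0, 0, 0.002, 0.04, 0, 0, 0, 0, 0, 0.002, 0.04, 0, 0, 0, 0, 0, 0.002, 0.068, 0, 0, 0, 0, 0, 0.002, 0.068, 0, 0, 0, 0, 0, 0.002, 0.068, 0, 0, 0, 0, 0, 0.002, 0.068, 0, 0, 0, 0, 0, -0.01, 0.068, 0, 0, 0, 0, 0, -0.03, 0.068],
)

```text
t: 20.8
tool_pos: [0.5101, 0.3105, 0.0893]
tool_rot: [-179.9, -0.2, -175.4]
ft_force: [0.5, -1.0, -0.4]
grip_width: 0.795
finger_force: 0.0
```

Call:
jog_arm(
  moves=[0, 0, 0, 0, 0, -0.03, 0.068, 0, 0, 0, 0, 0, -0.06, 0.068, 0, 0, 0, 0, 0, -0.1, 0.068, 0, 0, 0, 0, 0, -0.14, 0.068, 0, 0, 0, 0, 0, -0.16, 0.068, 0, 0, 0, 0, 0, -0.16, 0.068, 0, 0, 0, 0, 0, -0.16, 0.068],
)

```text
t: 21.38
tool_pos: [0.5124, 0.3115, 0.2522]
tool_rot: [180.0, 0.1, -175.4]
ft_force: [0.7, -0.0, -0.9]
grip_width: 0.795
finger_force: 0.0
```

Run:
```python
from h import *
P=pose();C=cam('wrist',P);im=np.ascontiguousarray(get_image('wrist')[:,:,::-1])
crop=im[90:260,200:440]
cv2.imwrite('pics/w11.png',cv2.resize(crop,None,fx=3,fy=3,interpolation=cv2.INTER_CUBIC));print(P[0])
```

```text
[0.51237274 0.3115285  0.25217377]
```

View pics/w11.png

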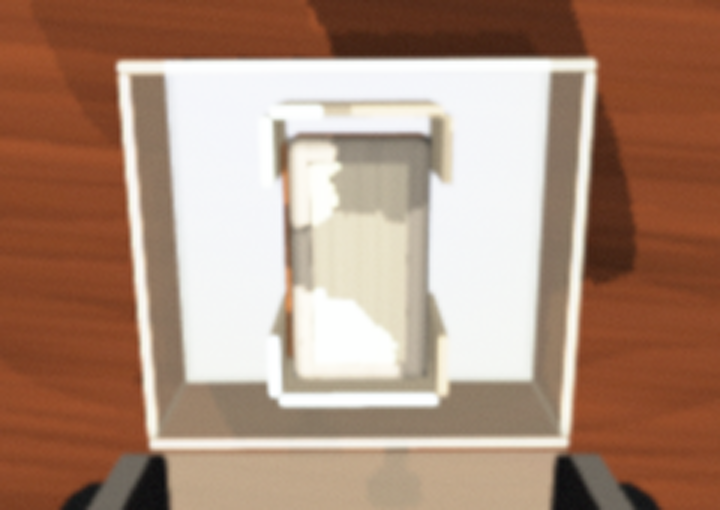

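The stack is square. The tin (crop 288–430, 135–380) sits between the guides, flat on the cork. Next I'll shut the lid: go over and behind it with closed fingers, beside the knob, then sweep it shut.

Call:
jog_arm(
  moves=[0, 0, 0, 0, 0, -0.04, 0, 0, 0, 0, 0, -0.02, -0.06, 0, 0, 0, 0, 0, -0.045, -0.06, 0, 0, 0, 0, -0.04, -0.045, -0.06, 0, 0, 0, 0, -0.08, -0.045, -0.06, 0, 0, 0, 0, -0.12, -0.045, -0.06, 0, 0, 0, 0, -0.14, -0.045, -0.06, 0, 0, 0, 0, -0.14, -0.045, -0.06, 0, 0, 0, 0, -0.14, -0.045, -0.06, 0, 0, 0, 0, -0.14, -0.045, -0.06, 0],
)

```text
t: 22.27
tool_pos: [0.654, 0.2775, 0.3096]
tool_rot: [-180.0, -0.2, -175.4]
ft_force: [-0.4, -0.4, 0.4]
grip_width: -0.0
finger_force: 0.0
```

Run:
```python
from h import *
P=pose();C=cam('wrist',P);im=np.ascontiguousarray(get_image('wrist')[:,:,::-1])
cv2.imwrite('pics/w12.png',im)
a=np.radians(4.6);d=P[0][:2]-[.5105,.31];print(P[0],'case frame',np.round([d@[np.cos(a),np.sin(a)],d@[-np.sin(a),np.cos(a)]],4),get_obs()['grip_width'])
```

```text
[0.65396901 0.27753197 0.30957245] case frame [ 0.1404 -0.0439] 0.004363328031386472
```

View pics/w12.png

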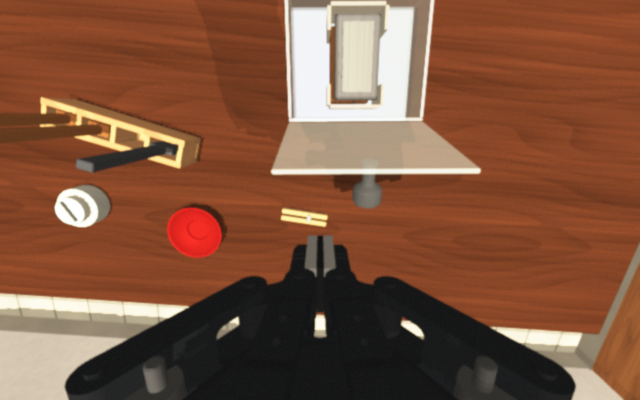

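Call:
jog_arm(
  moves=[0, 0, 0, 0, 0, 0.04, 0, 0, 0, 0, 0, 0, 0.08, 0, 0, 0, 0, 0, 0, 0.105, 0, 0, 0, 0, 0, 0, 0.105, 0, 0, 0, 0, 0.015, 0, 0.105, 0, 0, 0, 0, 0.025, 0, 0.105, 0, 0, 0, 0, 0.035, 0, 0.105, 0, 0, 0, 0, 0.045, 0, 0.105, 0, 0, 0, 0, 0.05, 0, 0.105, 0, 0, 0, 0, 0.055, 0, 0.105, 0],
)

```text
t: 23.15
tool_pos: [0.6002, 0.2736, 0.2085]
tool_rot: [180.0, 0.2, -175.4]
ft_force: [1.3, 0.8, 0.3]
grip_width: 0.001
finger_force: 0.6
```

Call:
jog_arm(
  moves=[0, 0, 0, 0.011, 0, 0.001, 0, 0, 0, 0, 0.027, 0, 0.003, 0, 0, 0, 0, 0.044, 0, 0.008, 0, 0, 0, 0, 0.057, 0, 0.014, 0, 0, 0, 0, 0.071, 0, 0.023, 0, 0, 0, 0, 0.083, 0, 0.032, 0, 0, 0, 0, 0.094, 0, 0.045, 0, 0, 0, 0, 0.103, 0, 0.057, 0, 0, 0, 0, 0.113, 0, 0.076, 0, 0, 0, 0, 0.12, 0, 0.09, 0],
)

```text
t: 23.98
tool_pos: [0.4798, 0.2637, 0.1161]
tool_rot: [180.0, 0.0, -175.4]
ft_force: [0.7, 0.4, 0.9]
grip_width: -0.002
finger_force: 0.3
```

Call:
jog_arm(
  moves=[0, 0, 0, 0.002, 0, 0.012, 0, 0, 0, 0, 0.002, 0, 0.02, 0, 0, 0, 0, 0.002, 0, 0.024, 0, 0, 0, 0, 0.002, 0, 0.026, 0, 0, 0, 0, 0.002, 0, 0.027, 0],
)

```text
t: 24.4
tool_pos: [0.479, 0.2635, 0.0894]
tool_rot: [180.0, 0.0, -175.4]
ft_force: [-1.0, 0.8, 1.2]
grip_width: 0.005
finger_force: 0.2
```

Call:
jog_arm(
  moves=[0, 0, 0, 0, 0, 0.001, 0, 0, 0, 0, 0, 0, 0.002, 0, 0, 0, 0, 0, 0, 0.003, 0, 0, 0, 0, 0, 0, 0.003, 0, 0, 0, 0, 0, 0, 0.003, 0],
)

```text
t: 24.82
tool_pos: [0.479, 0.2636, 0.0874]
tool_rot: [180.0, 0.1, -175.4]
ft_force: [-4.1, -1.0, 11.7]
grip_width: -0.001
finger_force: 6.0
```

The lid is at its stop: 11.7 N, with the fingertip at the shut height of 87 mm. Next I'll lift off and look at the rack and holder.

Call:
jog_arm(
  moves=[0, 0, 0, 0, 0, -0.03, 0, 0, 0, 0, 0, 0, -0.07, 0, 0, 0, 0, 0, 0, -0.11, 0, 0, 0, 0, 0, 0, -0.15, 0, 0, 0, 0, 0, 0, -0.19, 0, 0, 0, 0, 0, 0, -0.23, 0, 0, 0, 0, 0, -0.03, -0.26, 0, 0, 0, 0, 0, -0.07, -0.27, 0, 0, 0, 0, 0, -0.11, -0.27, 0, 0, 0, 0, 0, -0.15, -0.27, 0],
)

```text
t: 25.65
tool_pos: [0.4909, 0.1126, 0.3575]
tool_rot: [-180.0, 0.2, -175.3]
ft_force: [0.6, -0.7, -0.7]
grip_width: 0.0
finger_force: 0.0
```

Call:
jog_arm(
  moves=[0, 0, 0, 0, -0.04, 0, 0, 0, 0, 0, 0, -0.08, 0, 0, 0, 0, 0, 0, -0.12, 0, 0, 0, 0, 0, 0, -0.16, 0, 0, 0, 0, 0, 0.02, -0.2, 0, 0, 0, 0, 0, 0.02, -0.22, 0, 0, 0, 0, 0, 0.02, -0.22, 0, 0, 0, 0, 0, 0.02, -0.22, 0, 0, 0, 0, 0, 0.02, -0.22, 0, 0, 0, 0, 0, 0.02, -0.22, 0, 0],
)

```text
t: 26.48
tool_pos: [0.4883, -0.1061, 0.3562]
tool_rot: [180.0, 0.0, -175.3]
ft_force: [-0.1, 0.3, -0.5]
grip_width: 0.002
finger_force: 0.0
```

Run:
```python
from h import *
import pickle
P=pose();im=np.ascontiguousarray(get_image('wrist')[:,:,::-1]);cv2.imwrite('pics/w13.png',im);pickle.dump(P,open('P13.pkl','wb'));print(P[0],get_obs()['tool_rot'])
cv2.imwrite('pics/top1.png',get_image('top')[:,:,::-1])
cv2.imwrite('pics/side1.png',get_image('side')[:,:,::-1])
```

```text
[ 0.48828752 -0.10609991  0.35620225] [ 1.79993505e+02  1.36229934e-02 -1.75316611e+02]
```

View pics/w13.png

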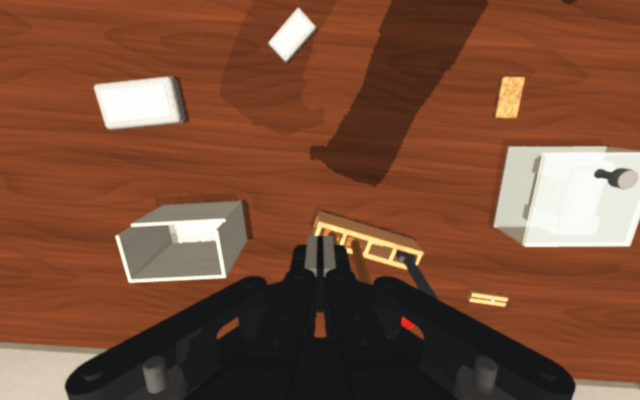

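The lid is down flat, with its knob at (622,178). The holder is at (180,245) and the rack at (368,240). I'll put the close crops into one picture: holder and rack from the wrist, top and side views.

Run:
```python
import cv2,numpy as np
w=cv2.imread('pics/w13.png');t=cv2.imread('pics/top1.png');s=cv2.imread('pics/side1.png')
r=lambda im,x,y,a,b,W,H:cv2.resize(im[y:y+b,x:x+a],(W,H),interpolation=cv2.INTER_CUBIC)
A=np.hstack([r(w,105,190,160,120,400,300),r(t,280,140,80,60,400,300)])
B=np.hstack([r(t,376,140,80,60,400,300),r(s,260,150,100,120,250,300),np.zeros((300,150,3),np.uint8)])
cv2.imwrite('pics/m1.png',np.vstack([A,B]))
```

```text
(no output)
```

View pics/m1.png

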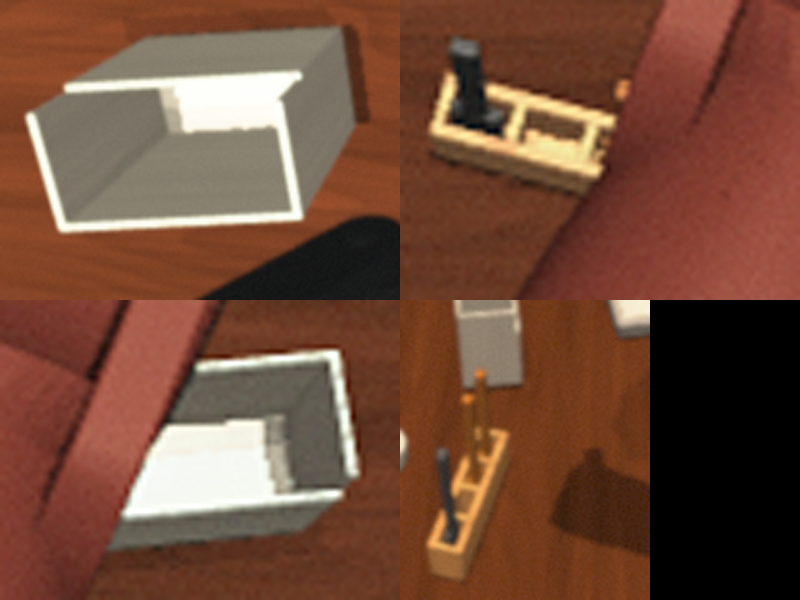

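Run:
```python
from h import *
import pickle
P=pickle.load(open('P13.pkl','rb'));C=cam('wrist',P)
f=lambda L:np.array([[105+(a+.5)/2.5-.5,190+(b+.5)/2.5-.5] for a,b in L])
w=ray(C,f([(27,113),(62,232),(301,217),(283,98)]),.13)[:,:2];print(w.round(4),w.mean(0).round(4),[np.linalg.norm(w[i]-w[(i+1)%4]).round(3) for i in range(4)])
A=lambda d:np.degrees(np.arctan2(d[1],d[0])).round(1)
print('holder',A(w[1]-w[0]),A(w[2]-w[3]),A(w[2]-w[1])-90)
l=ray(C,f([(65,88),(302,72)]),.095)[:,:2];print('low',l.round(4),A(l[1]-l[0])-90)
T=cam('top');S=cam('side')
tp=np.array([[352,101],[441,125],[480,137]])/2.66+[160,110]
sp=np.array([[43,150],[68,98],[81,73]])/2.5+[260,150]
for i,z in enumerate((.19,.18,.18)):print(ray(T,tp[i],z).round(4),ray(S,sp[i],z).round(4))
r=np.array([[345,122],[335,152],[497,190],[505,158]])/2.66+[160,110]
q=ray(T,r,.055)[:,:2];print('rack',q.round(4),q.mean(0),A(q[0]-q[3])-90,A(q[1]-q[2])-90)
```

```text
[[ 0.6033 -0.3895]
 [ 0.6805 -0.3786]
 [ 0.6588 -0.2353]
 [ 0.5825 -0.2441]] [ 0.6313 -0.3119] [np.float64(0.078), np.float64(0.145), np.float64(0.077), np.float64(0.147)]
holder 8.0 6.6 8.599999999999994
low [[ 0.6024 -0.3902]
 [ 0.5803 -0.2446]] 8.599999999999994
[[0.6467 0.0589 0.19  ]] [[0.6422 0.0499 0.19  ]]
[[ 0.6274 -0.0353  0.18  ]] [[ 0.6236 -0.0382  0.18  ]]
[[ 0.616  -0.0768  0.18  ]] [[ 0.612  -0.0791  0.18  ]]
rack [[ 0.6632  0.0759]
 [ 0.6267  0.0855]
 [ 0.5893 -0.103 ]
 [ 0.6276 -0.1111]] [ 0.62672834 -0.01316947] -10.799999999999997 -11.200000000000003
```

Measurements for the second half:
- **Rack:** centre (0.627, -0.013), yaw -10.8°.
- **Horn:** top near (0.643, 0.055), in the cell at +69.
- **Sticks:** tops near (0.6255, -0.037) and (0.614, -0.078), in the cells at -23 and -69. All three tops agree with the cell positions to about 5 mm.
- **Holder:** centre (0.631, -0.312), yaw 8.4°. Its sides measure 0.146 x 0.078 m, as specified.

Next I'll go above the horn.

Run:
```python
from h import *
goal([.643,.0545,.27],169.2)
```

```text
turn [0.   0.   0.27] shift [-0.1673  0.1474  0.0861]
```

Call:
jog_arm(
  moves=[0, 0, 0.1, -0.03, 0.03, 0, 0.05, 0, 0, 0.2, -0.06, 0.06, 0, 0.05, 0, 0, 0.27, -0.09, 0.09, 0, 0.05, 0, 0, 0.27, -0.12, 0.12, 0.02, 0.05, 0, 0, 0.27, -0.15, 0.147, 0.04, 0.05, 0, 0, 0.27, -0.167, 0.147, 0.06, 0.05, 0, 0, 0.27, -0.167, 0.147, 0.086, 0.05, 0, 0, 0.27, -0.167, 0.147, 0.086, 0.05, 0, 0, 0.27, -0.167, 0.147, 0.086, 0.05, 0, 0, 0.27, -0.167, 0.147, 0.086, 0.05],
)

```text
t: 27.47
tool_pos: [0.6428, 0.0529, 0.2718]
tool_rot: [180.0, 0.1, 169.1]
ft_force: [0.2, 0.3, 0.5]
grip_width: 0.586
finger_force: 0.0
```

Run:
```python
from h import *
P=pose();C=cam('wrist',P);im=np.ascontiguousarray(get_image('wrist')[:,:,::-1]);cv2.imwrite('pics/w14.png',im)
g=cv2.cvtColor(im,cv2.COLOR_BGR2GRAY)
print(proj(C,[[.643,.0545,.195],[.64,.055,.05]]).round())
m=(g<75);m[:130]=0;m[230:]=0;m[:,:240]=0;m[:,400:]=0
for c in blobs(m,60):
    print(cv2.boundingRect(c),c[c[:,0,1].argmax(),0],c[c[:,0,1].argmin(),0])
goal([.643,.0545,.161],169.2)
```

```text
[[323. 206.]
 [322. 169.]]
(331, 221, 53, 9) [331 229] [352 221]
(240, 190, 68, 21) [240 210] [284 190]
(240, 168, 17, 26) [240 193] [250 168]
(313, 165, 25, 47) [317 211] [314 165]
(240, 130, 160, 59) [345 188] [240 130]
turn [ 0.     0.003 -0.002] shift [0.0009 0.0017 0.1115]
```

The horn's top is at (325,205), against a prediction of (323,206), so it lines up. Descend, grip and lift.

Call:
jog_arm(
  moves=[0, 0, 0, 0.001, 0.002, 0.03, 0.05, 0, 0, 0, 0.001, 0.002, 0.06, 0.05, 0, 0, 0, 0.001, 0.002, 0.085, 0.05, 0, 0, 0, 0.001, 0.002, 0.102, 0.05, 0, 0, 0, 0.001, 0.002, 0.111, 0.05, 0, 0, 0, 0.001, 0.002, 0.111, 0.05, 0, 0, 0, 0.001, 0.002, 0.111, 0.05],
)

```text
t: 28.1
tool_pos: [0.6429, 0.0547, 0.1608]
tool_rot: [180.0, 0.1, 169.1]
ft_force: [0.7, -0.4, 0.4]
grip_width: 0.586
finger_force: 0.0
```

Call:
jog_arm(
  moves=[0, 0, 0, 0, 0, 0, 0, 0, 0, 0, 0, 0, 0, 0, 0, 0, 0, 0, 0, 0, 0, 0, 0, 0, 0, 0, 0, 0, 0, 0, 0, 0, 0, 0, 0, 0, 0, 0, 0, 0, 0, 0, 0, 0, 0, 0, 0, 0, 0],
  newtons=60,
)

```text
t: 28.68
tool_pos: [0.6431, 0.0551, 0.1604]
tool_rot: [180.0, 0.1, 169.1]
ft_force: [-0.3, 0.2, 6.4]
grip_width: 0.176
finger_force: 59.8
```

Call:
jog_arm(
  moves=[0, 0, 0, 0, 0, -0.02, 0, 0, 0, 0, 0, 0, -0.05, 0, 0, 0, 0, 0, 0, -0.08, 0, 0, 0, 0, 0, 0, -0.11, 0, 0, 0, 0, 0, 0, -0.14, 0, 0, 0, 0, 0, 0, -0.16, 0, 0, 0, 0, 0, 0, -0.17, 0, 0, 0, 0, 0, 0, -0.17, 0, 0, 0, 0, 0, 0, -0.17, 0],
)

```text
t: 29.43
tool_pos: [0.6424, 0.055, 0.329]
tool_rot: [-180.0, 0.0, 169.1]
ft_force: [-0.4, 0.1, -1.2]
grip_width: 0.179
finger_force: 58.9
```

```bash
cat >> h.py <<'E'
def hold(x,y,z,lean,P=None,yaw=8.4,c=(.631,-.312)):
    """goal for TCP at holder-frame x,y, world z, with tool leaning (rad)"""
    p,R=P or pose()
    Rg=Ro.from_euler('xyz',[180,0,180+yaw],degrees=True).as_matrix()@Ro.from_rotvec([0,-lean,0]).as_matrix()
    a=np.radians(yaw);X=np.array([c[0]+x*np.cos(a)-y*np.sin(a),c[1]+x*np.sin(a)+y*np.cos(a),z])
    print('X',X.round(3),'turn',np.round(Ro.from_matrix(R.T@Rg).as_rotvec(),3),'shift',np.round(R.T@(X-p),4))
E
python3 - <<'E'
from h import *
im=np.ascontiguousarray(get_image('wrist')[:,:,::-1]);cv2.imwrite('pics/w15.png',im)
print(pose()[0]); hold(-.049,0.045,.335,0); hold(-.049,.045,.335,.4)
E
```

```text
[0.64196353 0.05501306 0.32810889]
X [ 0.576 -0.275  0.335] turn [-0.    -0.001 -0.336] shift [ 0.0026 -0.3362 -0.0068]
X [ 0.576 -0.275  0.335] turn [-0.067 -0.397 -0.332] shift [ 0.0026 -0.3362 -0.0068]
```

The horn is held (opening 15.3 mm). I'll carry it around the sticks on the robot's side and then lean the tool.

Call:
jog_arm(
  moves=[0, 0, 0, 0.035, 0, 0, 0, 0, 0, 0, 0.07, 0, 0, 0, 0, 0, -0.05, 0.08, -0.035, 0, 0, 0, 0, -0.1, 0.08, -0.07, 0, 0, 0, 0, -0.15, 0.08, -0.105, 0, 0, 0, 0, -0.2, 0.08, -0.14, 0, 0, 0, 0, -0.25, 0.08, -0.175, 0, 0, 0, 0, -0.3, 0.07, -0.21, 0, 0, 0, 0, -0.336, 0.05, -0.245, 0, 0, 0, 0, -0.336, 0.03, -0.28, 0, 0],
)

```text
t: 30.32
tool_pos: [0.5591, -0.2158, 0.3281]
tool_rot: [179.9, -0.1, -171.5]
ft_force: [1.9, 0.5, -0.9]
grip_width: 0.176
finger_force: 58.9
```

Call:
jog_arm(
  moves=[0, 0, 0, 0, -0.03, 0, 0, 0, -0.1, 0, 0, -0.03, 0, 0, 0, -0.2, 0, 0, -0.03, 0, 0, 0, -0.3, 0, 0, -0.03, 0, 0, 0, -0.4, 0, 0, -0.03, 0, 0, 0, -0.4, 0, 0, -0.03, 0, 0, 0, -0.4, 0, 0, -0.03, 0, 0],
)

```text
t: 30.9
tool_pos: [0.5622, -0.2437, 0.3276]
tool_rot: [179.9, 22.7, -171.8]
ft_force: [1.3, -0.5, -0.1]
grip_width: 0.171
finger_force: 58.9
```

Run:
```python
from h import *
im=np.ascontiguousarray(get_image('wrist')[:,:,::-1]);cv2.imwrite('pics/w16.png',im)
print(get_obs()['grip_width'],pose()[0]);hold(-.048,0.045,.30,.4);hold(-.048,.045,.158,.4)
```

```text
0.17383402374719417 [ 0.56378519 -0.24418465  0.32879925]
X [ 0.577 -0.274  0.3  ] turn [-0.    -0.002 -0.001] shift [ 0.0032 -0.0319  0.0299]
X [ 0.577 -0.274  0.158] turn [-0.    -0.002 -0.001] shift [ 0.0582 -0.0319  0.1608]
```

Call:
jog_arm(
  moves=[0, 0, 0, 0.003, -0.016, 0.015, 0, 0, 0, 0, 0.003, -0.032, 0.03, 0, 0, 0, 0, 0.003, -0.032, 0.03, 0, 0, 0, 0, 0.003, -0.032, 0.03, 0, 0, 0, 0, 0.014, -0.032, 0.056, 0, 0, 0, 0, 0.025, -0.032, 0.082, 0, 0, 0, 0, 0.036, -0.032, 0.108, 0, 0, 0, 0, 0.047, -0.032, 0.134, 0, 0, 0, 0, 0.054, -0.032, 0.151, 0, 0, 0, 0, 0.058, -0.032, 0.16, 0],
)

```text
t: 31.78
tool_pos: [0.5776, -0.2731, 0.1571]
tool_rot: [179.9, 22.8, -171.6]
ft_force: [-0.3, 1.1, -1.3]
grip_width: 0.174
finger_force: 59.0
```

Call:
jog_arm(
  moves=[0, 0, 0, 0, 0, 0, 0, 0, 0, 0, 0.001, 0, 0.002, 0, 0, 0, 0, 0.001, 0, 0.003, 0, 0, 0, 0, 0.002, 0, 0.004, 0, 0, 0, 0, 0.002, 0, 0.004, 0],
)

```text
t: 32.2
tool_pos: [0.5779, -0.2748, 0.1556]
tool_rot: [-179.9, 23.0, -171.6]
ft_force: [-0.6, 0.4, -1.2]
grip_width: 0.174
finger_force: 59.0
```

Call:
jog_arm(
  moves=[0, 0, 0, 0.001, 0, 0.002, 0, 0, 0, 0, 0.002, 0, 0.004, 0, 0, 0, 0, 0.002, 0, 0.005, 0, 0, 0, 0, 0.002, 0, 0.005, 0],
)

```text
t: 32.53
tool_pos: [0.5778, -0.2747, 0.1499]
tool_rot: [-179.9, 23.0, -171.6]
ft_force: [-3.3, -0.4, 5.3]
grip_width: 0.178
finger_force: 60.0
```

Run:
```python
from h import *
o=get_obs();print(pose()[0],o['ft_force'])
hold(-.048,.045,.149,.4)
cv2.imwrite('pics/side2.png',get_image('side')[:,:,::-1])
w=get_image('wrist')[:,:,::-1];cv2.imwrite('pics/w17.png',w)
```

```text
[ 0.57783763 -0.27474496  0.14989251] [-3.26602749 -0.40601416  5.32088519]
X [ 0.577 -0.274  0.149] turn [-0.001  0.001 -0.   ] shift [0.0011 0.0004 0.0005]
```

Contact came exactly at the predicted height (0.150). Release gently and back out along the handle.

Call:
jog_arm(
  moves=[0, 0, 0, 0, 0, 0, 0.03, 0, 0, 0, 0, 0, 0, 0.03, 0, 0, 0, 0, 0, 0, 0.03, 0, 0, 0, 0, 0, 0, 0.03, 0, 0, 0, 0, 0, -0.01, 0.03, 0, 0, 0, 0, 0, -0.03, 0.03, 0, 0, 0, 0, 0, -0.06, 0.03, 0, 0, 0, 0, 0, -0.09, 0.03, 0, 0, 0, 0, 0, -0.12, 0.03, 0, 0, 0, 0, 0, -0.14, 0.03],
)

```text
t: 33.47
tool_pos: [0.5231, -0.2828, 0.2817]
tool_rot: [-179.9, 23.0, -171.6]
ft_force: [0.6, -0.5, -0.5]
grip_width: 0.35
finger_force: 0.0
```

Call:
jog_arm(
  moves=[0, 0.1, 0, 0, 0, -0.01, 0.03, 0, 0.2, 0, 0, 0, -0.02, 0.03, 0, 0.3, 0, 0, 0, -0.03, 0.03, 0, 0.4, 0, 0, 0, -0.03, 0.03, 0, 0.4, 0, 0, 0, -0.03, 0.03, 0, 0.4, 0, 0, 0, -0.03, 0.03],
)

```text
t: 33.97
tool_pos: [0.513, -0.2836, 0.3052]
tool_rot: [179.9, 0.0, -171.5]
ft_force: [-0.2, -0.4, -0.1]
grip_width: 0.352
finger_force: 0.0
```

Run:
```python
from h import *
P=pose();print(P[0],get_obs()['tool_rot'])
w=get_image('wrist')[:,:,::-1];cv2.imwrite('pics/w18.png',w);C=cam('wrist',P)
t=get_image('top')[:,:,::-1];cv2.imwrite('pics/top2.png',t)
# horn: dark, look for it in the top view
T=cam('top');a=np.radians(8.4)
def H(x,y,z): return [.631+x*np.cos(a)-y*np.sin(a),-.312+x*np.sin(a)+y*np.cos(a),z]
L=.45
print('pred top-end',proj(C,[H(.013-.19*np.sin(l),.045,.007+.19*np.cos(l)) for l in(.3,.4,.5,.6)]).round(), 'topcam',proj(T,[H(.013-.19*np.sin(l),.045,.007+.19*np.cos(l)) for l in(.3,.4,.5,.6)]).round())
for nm,im,lo,hi in(('w',w,(60,80),(330,330)),('t',t,(385,120),(460,260))):
    g=im.max(2)<70;m=np.zeros_like(g);m[lo[1]:hi[1],lo[0]:hi[0]]=g[lo[1]:hi[1],lo[0]:hi[0]]
    for c in blobs(m,25):print(nm,cv2.boundingRect(c),c[c[:,0,1].argmax(),0],c[c[:,0,1].argmin(),0])
goal([.6255,-.037,.27],169.2)
```

```text
[ 0.51303536 -0.28357395  0.30517974] [ 1.79941399e+02  4.26600876e-02 -1.71524058e+02]
pred top-end [[321. 259.]
 [320. 240.]
 [320. 222.]
 [320. 204.]] topcam [[412. 175.]
 [412. 182.]
 [412. 189.]
 [412. 195.]]
w (130, 237, 163, 93) [131 329] [290 237]
t (385, 167, 7, 25) [391 191] [385 167]
t (385, 156, 47, 50) [385 205] [431 156]
t (433, 120, 26, 36) [433 155] [455 120]
turn [0.001 0.001 0.335] shift [-0.1485  0.2275  0.036 ]
```

Run:
```python
import cv2,numpy as np
w=cv2.imread('pics/w18.png').max(2)
for r in range(180,330,10):
    print(r,' '.join(str(v) for v in w[r,290:360:5]))
```

```text
180 171 172 172 161 155 163 179 181 182 151 114 114 111 112
190 180 179 175 176 156 157 178 124 100 129 167 162 110 112
200 157 158 142 149 150 155 157 90 88 175 178 182 172 175
210 184 185 184 184 186 186 184 185 187 186 110 170 161 169
220 181 182 182 183 182 181 182 182 182 184 139 180 186 184
230 255 255 255 255 255 168 176 168 249 230 207 183 188 192
240 30 255 255 255 255 255 255 255 255 191 249 183 27 146
250 27 182 182 182 183 182 182 184 185 175 255 169 26 120
260 25 179 185 185 185 185 186 186 185 180 255 152 27 31
270 26 176 178 178 179 180 179 181 180 179 255 182 27 31
280 41 180 179 179 180 181 179 180 182 182 255 184 31 33
290 245 253 252 251 251 251 251 250 248 246 255 176 103 35
300 169 171 173 177 178 178 175 172 167 174 181 179 176 37
310 161 165 170 170 173 172 173 173 177 176 178 175 174 45
320 172 173 172 173 176 172 170 171 173 174 175 177 178 179
```

Run:
```python
from h import *
s=np.ascontiguousarray(get_image('side')[:,:,::-1]);w=cv2.imread('pics/w18.png');t=cv2.imread('pics/top2.png')
r=lambda im,x,y,a,b,W,H:cv2.resize(im[y:y+b,x:x+a],(W,H),interpolation=cv2.INTER_CUBIC)
cv2.imwrite('pics/m2.png',np.vstack([np.hstack([r(w,80,60,480,340,424,300),r(t,370,130,100,80,375,300)]),np.hstack([r(s,240,100,120,90,400,300),r(s,200,80,240,180,399,300)])]))
```

```text
(no output)
```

View pics/m2.png

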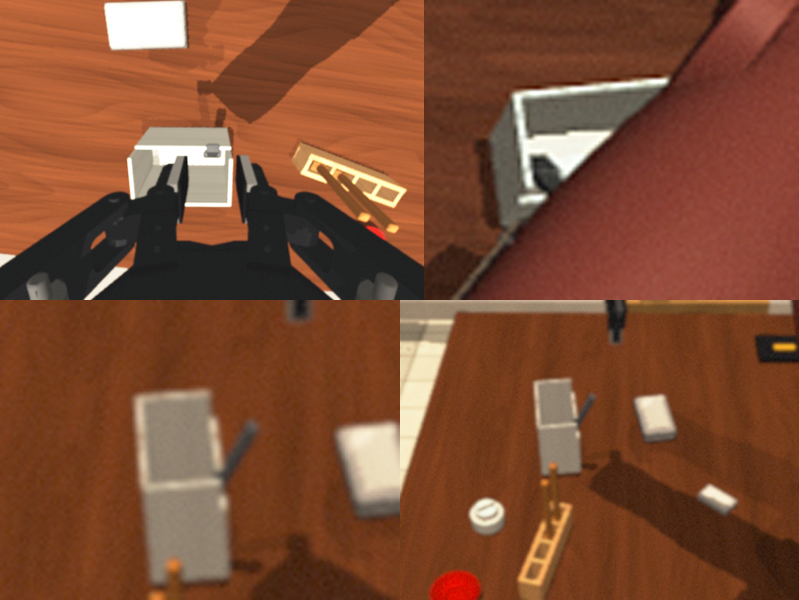

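The horn rests in the holder leaning over the low side. Its top is at wrist pixel (320,230), which matches a lean of about 0.45 rad. The sticks are still in the rack. Next is the middle stick.

Call:
jog_arm(
  moves=[0, 0, 0.1, -0.02, 0.03, 0, 0.03, 0, 0, 0.2, -0.04, 0.06, 0, 0.03, 0, 0, 0.3, -0.06, 0.09, 0, 0.03, 0, 0, 0.335, -0.08, 0.12, 0, 0.03, 0, 0, 0.335, -0.1, 0.15, 0, 0.03, 0, 0, 0.335, -0.12, 0.18, 0.01, 0.03, 0, 0, 0.335, -0.14, 0.21, 0.03, 0.03, 0, 0, 0.335, -0.148, 0.227, 0.036, 0.03, 0, 0, 0.335, -0.148, 0.227, 0.036, 0.03, 0, 0, 0.335, -0.148, 0.227, 0.036, 0.03],
)

```text
t: 34.95
tool_pos: [0.6247, -0.0374, 0.27]
tool_rot: [180.0, 0.0, 169.2]
ft_force: [-0.1, -0.1, 0.6]
grip_width: 0.349
finger_force: 0.0
```

```bash
cat >> h.py <<'E'
def tops(z):
    P=pose();C=cam('wrist',P);im=np.ascontiguousarray(get_image('wrist')[:,:,::-1])
    h=cv2.cvtColor(im,cv2.COLOR_BGR2HSV);h_,S,V=cv2.split(h)
    m=(V>225)&(S>130)&(h_>8)&(h_<25);m[:150]=0;m[320:]=0
    for c in blobs(m,15):
        b=cv2.boundingRect(c);print(b,ray(C,c.reshape(-1,2).mean(0),z).round(4)[0])
    return im,C,h
E
python3 - <<'E'
from h import *
im,C,h=tops(.185);cv2.imwrite('pics/w19.png',im)
u=proj(C,[[.6255,-.037,.185],[.614,-.078,.185]]).round();print(u)
u=u[0].astype(int)
for r in range(u[1]-24,u[1]+25,4):print(r,' '.join(f'{h[r,c,0]}/{h[r,c,1]}/{h[r,c,2]}' for c in range(u[0]-20,u[0]+21,5)))
goal([.6255,-.037,.152],169.2)
E
```

```text
(374, 165, 19, 19) [0.6067 0.0156 0.185 ]
(339, 164, 23, 19) [ 0.6003 -0.011   0.185 ]
[[322. 204.]
 [271. 200.]]
180 22/116/240 21/120/234 16/144/181 13/168/103 12/178/93 13/179/100 14/151/147 15/152/170 15/148/205
184 26/86/253 26/86/253 27/87/253 16/154/129 13/175/93 13/178/102 15/146/213 15/148/214 15/145/216
188 12/170/150 13/165/156 14/159/162 12/174/95 12/178/93 13/178/102 12/162/162 12/160/171 13/155/179
192 10/184/126 10/180/123 9/182/122 12/178/89 12/177/91 12/179/101 9/181/120 9/183/120 9/181/121
196 10/184/122 9/181/121 10/183/121 12/179/91 13/177/95 12/181/104 10/182/115 9/182/119 10/187/116
200 9/182/118 9/180/119 9/180/119 12/182/109 12/178/133 13/179/135 11/180/115 9/181/114 10/185/113
204 10/181/117 10/182/116 10/181/114 13/181/131 12/181/142 13/182/153 10/185/121 10/184/126 10/188/126
208 9/179/111 10/181/111 9/179/114 12/179/144 13/179/161 12/179/165 10/183/128 9/180/126 9/180/126
212 9/185/128 9/178/133 10/184/129 10/184/125 9/182/125 10/179/124 9/178/130 10/183/127 10/185/123
216 10/182/126 9/183/124 10/184/122 10/182/130 9/183/131 9/182/130 10/186/125 9/183/124 10/179/131
220 9/182/132 9/179/134 9/180/130 9/182/125 9/182/126 9/180/130 10/180/133 9/185/132 10/185/128
224 10/185/127 10/183/127 9/179/131 10/179/135 9/179/135 10/183/134 9/182/136 10/184/141 10/182/144
228 9/184/141 9/181/142 9/185/135 9/181/138 9/180/142 9/181/144 9/178/143 9/183/141 9/181/138
turn [ 0.     0.001 -0.   ] shift [-0.0003  0.0015  0.1185]
```

The stick's top is at (322,205), as predicted. Descend, grip and lift.

Call:
jog_arm(
  moves=[0, 0, 0, 0, 0.001, 0.03, 0.03, 0, 0, 0, 0, 0.001, 0.06, 0.03, 0, 0, 0, 0, 0.001, 0.09, 0.03, 0, 0, 0, 0, 0.001, 0.108, 0.03, 0, 0, 0, 0, 0.001, 0.118, 0.03, 0, 0, 0, 0, 0.001, 0.118, 0.03, 0, 0, 0, 0, 0.001, 0.118, 0.03],
)

```text
t: 35.58
tool_pos: [0.6258, -0.0379, 0.153]
tool_rot: [180.0, 0.1, 169.1]
ft_force: [0.3, 0.2, 1.1]
grip_width: 0.353
finger_force: 0.0
```

Call:
jog_arm(
  moves=[0, 0, 0, 0, 0, 0, 0, 0, 0, 0, 0, 0, 0, 0, 0, 0, 0, 0, 0, 0, 0, 0, 0, 0, 0, 0, 0, 0, 0, 0, 0, 0, 0, 0, 0],
  newtons=50,
)

```text
t: 36.0
tool_pos: [0.6268, -0.0372, 0.1537]
tool_rot: [-180.0, 0.2, 169.2]
ft_force: [-0.5, -1.1, 7.4]
grip_width: 0.152
finger_force: 50.0
```

Call:
jog_arm(
  moves=[0, 0, 0, 0, 0, -0.02, 0, 0, 0, 0, 0, 0, -0.05, 0, 0, 0, 0, 0, 0, -0.08, 0, 0, 0, 0, 0, 0, -0.11, 0, 0, 0, 0, 0, 0, -0.14, 0, 0, 0, 0, 0, 0, -0.17, 0, 0, 0, 0, 0.03, 0, -0.185, 0, 0, 0, 0, 0.06, 0, -0.185, 0, 0, 0, 0, 0.08, 0, -0.185, 0, 0, 0, 0, 0.08, 0, -0.185, 0],
)

```text
t: 36.83
tool_pos: [0.5442, -0.021, 0.3387]
tool_rot: [180.0, 0.1, 169.2]
ft_force: [1.0, 0.5, -0.0]
grip_width: 0.154
finger_force: 49.0
```

Run:
```python
from h import *
print(pose()[0],get_obs()['grip_width']); hold(-.047,0,.335,0)
```

```text
[ 0.54423862 -0.02098763  0.33865573] 0.15356311909983236
X [ 0.585 -0.319  0.335] turn [-0.     0.001 -0.335] shift [-0.0953 -0.2851  0.0037]
```

Call:
jog_arm(
  moves=[0, 0, -0.05, 0, -0.04, 0, 0, 0, 0, -0.1, -0.01, -0.08, 0, 0, 0, 0, -0.15, -0.02, -0.12, 0, 0, 0, 0, -0.2, -0.04, -0.155, 0, 0, 0, 0, -0.25, -0.055, -0.19, 0, 0, 0, 0, -0.3, -0.07, -0.225, 0, 0, 0, 0, -0.335, -0.085, -0.26, 0, 0, 0, 0, -0.335, -0.095, -0.287, 0, 0, 0, 0, -0.335, -0.095, -0.287, 0, 0],
)

```text
t: 37.58
tool_pos: [0.5866, -0.3274, 0.3349]
tool_rot: [-180.0, -0.1, -171.9]
ft_force: [1.1, 0.8, -1.0]
grip_width: 0.155
finger_force: 49.2
```

Call:
jog_arm(
  moves=[0, -0.1, 0, 0, 0, 0, 0, 0, -0.2, 0, 0, 0, 0, 0, 0, -0.3, 0, 0, 0, 0, 0, 0, -0.4, 0, 0, 0, 0, 0, 0, -0.4, 0, 0, 0, 0, 0, 0, -0.4, 0, 0, 0, 0, 0, 0, -0.4, 0, 0, 0, 0, 0],
)

```text
t: 38.17
tool_pos: [0.5871, -0.3222, 0.3381]
tool_rot: [-179.9, 22.9, -171.6]
ft_force: [0.3, -0.1, -0.8]
grip_width: 0.157
finger_force: 49.2
```

Run:
```python
from h import *
print(get_obs()['grip_width'],pose()[0]);hold(-.046,-.004,.30,.4);hold(-.046,-.004,.150,.4)
```

```text
0.15740187464097877 [ 0.58713386 -0.32223362  0.33806685]
X [ 0.586 -0.323  0.3  ] turn [-0.002 -0.001  0.   ] shift [ 0.0158 -0.0002  0.0346]
X [ 0.586 -0.323  0.15 ] turn [-0.002 -0.001  0.   ] shift [0.0742 0.     0.1728]
```

Call:
jog_arm(
  moves=[0, 0, 0, 0.016, 0, 0.035, 0, 0, 0, 0, 0.016, 0, 0.035, 0, 0, 0, 0, 0.027, 0, 0.061, 0, 0, 0, 0, 0.038, 0, 0.087, 0, 0, 0, 0, 0.049, 0, 0.113, 0, 0, 0, 0, 0.06, 0, 0.139, 0, 0, 0, 0, 0.068, 0, 0.157, 0, 0, 0, 0, 0.073, 0, 0.169, 0, 0, 0, 0, 0.074, 0, 0.173, 0, 0, 0, 0, 0.074, 0, 0.173, 0],
)

```text
t: 39.0
tool_pos: [0.587, -0.322, 0.1487]
tool_rot: [180.0, 22.9, -171.6]
ft_force: [0.4, 0.5, -0.7]
grip_width: 0.154
finger_force: 49.2
```

Call:
jog_arm(
  moves=[0, 0, 0, 0, 0, 0.001, 0, 0, 0, 0, 0.001, 0, 0.002, 0, 0, 0, 0, 0.001, 0, 0.003, 0, 0, 0, 0, 0.001, 0, 0.003, 0],
)

```text
t: 39.33
tool_pos: [0.5863, -0.322, 0.1463]
tool_rot: [-179.9, 23.0, -171.6]
ft_force: [-0.5, -0.1, -0.3]
grip_width: 0.152
finger_force: 49.2
```

Call:
jog_arm(
  moves=[0, 0, 0, 0, 0, 0.001, 0, 0, 0, 0, 0.001, 0, 0.002, 0, 0, 0, 0, 0.001, 0, 0.003, 0, 0, 0, 0, 0.001, 0, 0.003, 0],
)

```text
t: 39.67
tool_pos: [0.5873, -0.3228, 0.1458]
tool_rot: [-179.8, 23.1, -171.6]
ft_force: [-11.0, 1.3, 22.0]
grip_width: 0.15
finger_force: 53.1
```

Call:
jog_arm(
  moves=[0, 0, 0, 0, 0, -0.001, 0, 0, 0, 0, 0, 0, -0.001, 0, 0, 0, 0, 0, 0, -0.001, 0.03, 0, 0, 0, 0, 0, -0.001, 0.03, 0, 0, 0, 0, 0, -0.001, 0.03, 0, 0, 0, 0, 0, -0.001, 0.03, 0, 0, 0, 0, 0, -0.02, 0.03, 0, 0, 0, 0, 0, -0.05, 0.03, 0, 0, 0, 0, 0, -0.08, 0.03, 0, 0, 0, 0, 0, -0.12, 0.03],
)

```text
t: 40.5
tool_pos: [0.5389, -0.3274, 0.252]
tool_rot: [179.8, 22.8, -171.7]
ft_force: [-0.5, -0.5, 0.7]
grip_width: 0.351
finger_force: 0.0
```

Call:
jog_arm(
  moves=[0, 0.1, 0, 0, 0, -0.02, 0.03, 0, 0.2, 0, 0, 0, -0.04, 0.03, 0, 0.3, 0, 0, 0, -0.05, 0.03, 0, 0.4, 0, 0, 0, -0.05, 0.03, 0, 0.4, 0, 0, 0, -0.05, 0.03, 0, 0.4, 0, 0, 0, -0.05, 0.03],
)

```text
t: 41.0
tool_pos: [0.5219, -0.3308, 0.2975]
tool_rot: [179.9, 0.0, -171.5]
ft_force: [0.0, -0.9, 0.0]
grip_width: 0.35
finger_force: 0.0
```

Run:
```python
from h import *
P=pose();print(P[0]);im=np.ascontiguousarray(get_image('wrist')[:,:,::-1]);cv2.imwrite('pics/w20.png',im);C=cam('wrist',P)
a=np.radians(8.4)
def H(x,y,z): return [.631+x*np.cos(a)-y*np.sin(a),-.312+x*np.sin(a)+y*np.cos(a),z]
for L,y,f in((.19,.045,.013),(.18,-.004,.012)):print(proj(C,[H(f-L*np.sin(l),y,.007+L*np.cos(l)) for l in(.3,.4,.5,.6)]).round().tolist())
h,S,V=cv2.split(cv2.cvtColor(im,cv2.COLOR_BGR2HSV))
m=(S>100)&(h>10)&(V>150);m[:130]=0;m[330:]=0
for c in blobs(m,30):print(cv2.boundingRect(c))
goal([.6145,-.079,.27],169.2)
```

```text
[ 0.52189765 -0.33080618  0.29746451]
[[369.0, 261.0], [368.0, 242.0], [368.0, 223.0], [367.0, 204.0]]
[[319.0, 258.0], [319.0, 240.0], [319.0, 223.0], [319.0, 206.0]]
(588, 317, 51, 13)
(309, 227, 18, 13)
(438, 221, 138, 95)
turn [0.002 0.001 0.336] shift [-0.1293  0.2354  0.0282]
```

The stick's top end is at (318,233), a lean of about 0.44 rad, as intended. Now the last stick.

Call:
jog_arm(
  moves=[0, 0, 0.1, -0.02, 0.03, 0, 0.03, 0, 0, 0.2, -0.035, 0.06, 0, 0.03, 0, 0, 0.3, -0.05, 0.09, 0, 0.03, 0, 0, 0.335, -0.07, 0.12, 0, 0.03, 0, 0, 0.335, -0.09, 0.15, 0, 0.03, 0, 0, 0.335, -0.11, 0.18, 0.01, 0.03, 0, 0, 0.335, -0.129, 0.21, 0.02, 0.03, 0, 0, 0.335, -0.129, 0.235, 0.028, 0.03, 0, 0, 0.335, -0.129, 0.235, 0.028, 0.03, 0, 0, 0.335, -0.129, 0.235, 0.028, 0.03],
)

```text
t: 41.88
tool_pos: [0.613, -0.0791, 0.2707]
tool_rot: [179.9, -0.0, 169.3]
ft_force: [0.1, -0.5, -0.2]
grip_width: 0.352
finger_force: 0.0
```

Run:
```python
from h import *
P=pose();C=cam('wrist',P);im=np.ascontiguousarray(get_image('wrist')[:,:,::-1]);h=cv2.cvtColor(im,cv2.COLOR_BGR2HSV)
u=proj(C,[[.6145,-.079,.185]])[0].round().astype(int);print(P[0],u)
for r in range(u[1]-24,u[1]+17,4):print(r,' '.join(f'{h[r,c,0]}/{h[r,c,2]}' for c in range(u[0]-20,u[0]+21,4)))
goal([.6145,-.079,.152],169.2)
```

```text
[ 0.61297582 -0.07907977  0.27069877] [321 205]
181 27/253 20/221 15/164 15/161 13/107 12/91 13/102 13/126 14/146 17/235 14/161
185 26/254 26/254 27/254 27/254 16/159 12/91 12/105 13/144 15/227 16/229 15/228
189 14/174 15/183 16/193 16/205 14/114 12/92 12/104 13/117 14/196 14/200 14/205
193 10/133 9/134 9/133 9/134 13/95 13/90 13/104 12/105 10/131 9/127 9/126
197 9/130 9/134 10/133 9/132 12/96 13/97 12/109 12/109 10/124 9/126 9/126
201 10/124 9/127 9/127 10/127 12/113 13/131 13/141 13/160 10/120 9/121 9/124
205 10/123 9/121 9/122 9/120 12/135 13/172 13/176 13/175 10/121 9/119 10/119
209 10/117 10/117 10/119 10/120 11/130 12/155 12/161 12/149 10/113 10/115 9/117
213 10/112 9/111 9/108 9/111 10/115 10/116 10/119 9/122 9/127 10/133 9/136
217 9/120 10/125 10/127 9/131 10/133 10/135 10/133 10/130 10/129 10/126 9/128
221 9/131 10/130 10/131 9/132 10/131 9/132 10/131 10/131 9/137 10/136 10/134
turn [ 0.001  0.001 -0.   ] shift [-0.0008  0.0014  0.1192]
```

The top is centred at about (323,205), so it lines up. Descend, grip and lift.

Call:
jog_arm(
  moves=[0, 0, 0, 0, 0.002, 0.03, 0.03, 0, 0, 0, 0, 0.002, 0.06, 0.03, 0, 0, 0, 0, 0.002, 0.09, 0.03, 0, 0, 0, 0, 0.002, 0.108, 0.03, 0, 0, 0, 0, 0.002, 0.118, 0.03, 0, 0, 0, 0, 0.002, 0.118, 0.03, 0, 0, 0, 0, 0.002, 0.118, 0.03],
)

```text
t: 42.52
tool_pos: [0.6146, -0.0791, 0.1538]
tool_rot: [180.0, 0.1, 169.1]
ft_force: [-0.1, -0.3, 0.3]
grip_width: 0.352
finger_force: 0.0
```

Call:
jog_arm(
  moves=[0, 0, 0, 0, 0, 0, 0, 0, 0, 0, 0, 0, 0, 0, 0, 0, 0, 0, 0, 0, 0, 0, 0, 0, 0, 0, 0, 0, 0, 0, 0, 0, 0, 0, 0],
  newtons=50,
)

```text
t: 42.93
tool_pos: [0.6156, -0.0784, 0.1546]
tool_rot: [-180.0, 0.2, 169.2]
ft_force: [-0.9, -0.7, 6.9]
grip_width: 0.15
finger_force: 51.3
```

Call:
jog_arm(
  moves=[0, 0, 0, 0, 0, -0.02, 0, 0, 0, 0, 0, 0, -0.05, 0, 0, 0, 0, 0, 0, -0.08, 0, 0, 0, 0, 0, 0, -0.11, 0, 0, 0, 0, 0, 0, -0.14, 0, 0, 0, 0, 0, 0, -0.17, 0, 0, 0, 0, 0, 0, -0.185, 0, 0, 0, 0, 0.03, 0, -0.2, 0, 0, 0, 0, 0.03, 0, -0.2, 0, 0, 0, 0, 0.03, 0, -0.2, 0],
)

```text
t: 43.77
tool_pos: [0.5848, -0.0722, 0.3547]
tool_rot: [-180.0, 0.2, 169.2]
ft_force: [0.3, 0.7, -1.0]
grip_width: 0.152
finger_force: 50.4
```

Run:
```python
from h import *
print(pose()[0],get_obs()['grip_width']); hold(-.046,-.05,.35,0)
```

```text
[ 0.58480309 -0.07219028  0.35468465] 0.15217858008403012
X [ 0.593 -0.368  0.35 ] turn [-0.001  0.003 -0.335] shift [-0.0633 -0.2892  0.0049]
```

Call:
jog_arm(
  moves=[0, 0, -0.05, 0, -0.04, 0, 0, 0, 0, -0.1, -0.01, -0.08, 0, 0, 0, 0, -0.15, -0.02, -0.12, 0, 0, 0, 0, -0.2, -0.03, -0.155, 0, 0, 0, 0, -0.25, -0.04, -0.19, 0, 0, 0, 0, -0.3, -0.05, -0.225, 0, 0, 0, 0, -0.335, -0.06, -0.26, 0, 0, 0, 0, -0.063, -0.063, -0.289, 0, 0, 0, 0, -0.335, -0.063, -0.289, 0, 0, 0, 0, -0.335, -0.063, -0.289, 0, 0],
)

```text
t: 44.6
tool_pos: [0.5923, -0.3701, 0.3509]
tool_rot: [179.9, -0.1, -171.5]
ft_force: [0.5, 1.1, -1.4]
grip_width: 0.149
finger_force: 50.3
```

Call:
jog_arm(
  moves=[0, -0.1, 0, 0, 0, 0, 0, 0, -0.2, 0, 0, 0, 0, 0, 0, -0.3, 0, 0, 0, 0, 0, 0, -0.4, 0, 0, 0, 0, 0, 0, -0.4, 0, 0, 0, 0, 0, 0, -0.4, 0, 0, 0, 0, 0, 0, -0.4, 0, 0, 0, 0, 0],
)

```text
t: 45.18
tool_pos: [0.5933, -0.368, 0.3541]
tool_rot: [-179.9, 22.9, -171.6]
ft_force: [0.3, 0.3, 0.1]
grip_width: 0.15
finger_force: 50.3
```

Run:
```python
from h import *
print(get_obs()['grip_width'],pose()[0],get_obs()['tool_rot']);hold(-.046,-.05,.30,.4);hold(-.046,-.05,.150,.4)
```

```text
0.15030535322581004 [ 0.5933204  -0.36797117  0.35409015] [-179.92221312   22.8801998  -171.59699368]
X [ 0.593 -0.368  0.3  ] turn [-0.001 -0.001  0.   ] shift [ 0.0215 -0.0001  0.0496]
X [ 0.593 -0.368  0.15 ] turn [-0.001 -0.001  0.   ] shift [7.990e-02 1.000e-04 1.878e-01]
```

Call:
jog_arm(
  moves=[0, 0, 0, 0.011, 0, 0.025, 0, 0, 0, 0, 0.022, 0, 0.05, 0, 0, 0, 0, 0.033, 0, 0.076, 0, 0, 0, 0, 0.044, 0, 0.102, 0, 0, 0, 0, 0.055, 0, 0.128, 0, 0, 0, 0, 0.066, 0, 0.154, 0, 0, 0, 0, 0.074, 0, 0.174, 0, 0, 0, 0, 0.078, 0, 0.183, 0, 0, 0, 0, 0.08, 0, 0.188, 0, 0, 0, 0, 0.08, 0, 0.188, 0],
)

```text
t: 46.02
tool_pos: [0.5932, -0.3682, 0.1484]
tool_rot: [180.0, 22.9, -171.6]
ft_force: [-0.5, -0.7, -0.8]
grip_width: 0.15
finger_force: 50.4
```

Call:
jog_arm(
  moves=[0, 0, 0, 0, 0, 0.001, 0, 0, 0, 0, 0.001, 0, 0.002, 0, 0, 0, 0, 0.001, 0, 0.002, 0, 0, 0, 0, 0.001, 0, 0.002, 0],
)

```text
t: 46.35
tool_pos: [0.5923, -0.3686, 0.1473]
tool_rot: [-179.9, 23.0, -171.6]
ft_force: [0.1, -0.5, -1.9]
grip_width: 0.153
finger_force: 50.4
```

Call:
jog_arm(
  moves=[0, 0, 0, 0, 0, 0.001, 0, 0, 0, 0, 0.001, 0, 0.002, 0, 0, 0, 0, 0.001, 0, 0.002, 0, 0, 0, 0, 0.001, 0, 0.002, 0],
)

```text
t: 46.68
tool_pos: [0.5926, -0.3691, 0.1466]
tool_rot: [-179.8, 23.1, -171.6]
ft_force: [-5.1, 0.4, 12.9]
grip_width: 0.151
finger_force: 52.5
```

Contact. Release and back out.

Call:
jog_arm(
  moves=[0, 0, 0, 0, 0, 0, 0, 0, 0, 0, 0, 0, 0, 0.03, 0, 0, 0, 0, 0, 0, 0.03, 0, 0, 0, 0, 0, 0, 0.03, 0, 0, 0, 0, 0, 0, 0.03, 0, 0, 0, 0, 0, 0, 0.03, 0, 0, 0, 0, 0, -0.02, 0.03, 0, 0, 0, 0, 0, -0.05, 0.03, 0, 0, 0, 0, 0, -0.08, 0.03, 0, 0, 0, 0, 0, -0.12, 0.03],
)

```text
t: 47.52
tool_pos: [0.5447, -0.3739, 0.2538]
tool_rot: [179.8, 22.8, -171.7]
ft_force: [1.0, -0.4, -0.2]
grip_width: 0.35
finger_force: 0.0
```

Call:
jog_arm(
  moves=[0, 0.1, 0, 0, 0, -0.02, 0.03, 0, 0.2, 0, 0.02, 0, -0.05, 0.03, 0, 0.3, 0, 0.04, 0.03, -0.07, 0.03, 0, 0.4, 0, 0.05, 0.05, -0.07, 0.03, 0, 0.4, 0, 0.05, 0.05, -0.07, 0.03, 0, 0.4, 0, 0.05, 0.05, -0.07, 0.03, 0, 0.4, 0, 0.05, 0.05, -0.07, 0.03],
)

```text
t: 48.1
tool_pos: [0.4663, -0.3364, 0.2992]
tool_rot: [180.0, 0.1, -171.6]
ft_force: [0.4, -0.4, -0.7]
grip_width: 0.355
finger_force: 0.0
```

Run:
```python
from h import *
P=pose();print(P[0],get_obs()['t']);im=np.ascontiguousarray(get_image('wrist')[:,:,::-1]);cv2.imwrite('pics/w21.png',im);C=cam('wrist',P)
a=np.radians(8.4)
def H(x,y,z): return [.631+x*np.cos(a)-y*np.sin(a),-.312+x*np.sin(a)+y*np.cos(a),z]
for L,y,f in((.19,.045,.013),(.18,-.004,.012),(.18,-.05,.012)):print(proj(C,[H(f-L*np.sin(l),y,.007+L*np.cos(l)) for l in(.3,.4,.5,.6)]).round().tolist())
h,S,V=cv2.split(cv2.cvtColor(im,cv2.COLOR_BGR2HSV))
m=(S>100)&(h>10)&(V>150);m[:130]=0;m[330:]=0
for c in blobs(m,30):print(cv2.boundingRect(c))
# bystanders & lid: colour blobs in top, first vs now
for n in('pics/top0.png',None):
    t=cv2.imread(n) if n else np.ascontiguousarray(get_image('top')[:,:,::-1])
    h,S,V=cv2.split(cv2.cvtColor(t,cv2.COLOR_BGR2HSV))
    red=((h<4)|(h>176))&(S>200)&(V>120);red[150:]=0
    wh=(S<50)&(V>150);wh[118:150,330:362]&=True;k=np.zeros_like(wh);k[118:150,330:362]=1
    pg=(V>170)&(S>60);kp=np.zeros_like(wh);kp[120:142,218:255]=1
    print([np.round(np.argwhere(x).mean(0),1).tolist()+[int(x.sum())] for x in(red,wh&k,pg&kp)])
```

```text
[ 0.46632996 -0.33639425  0.29918336] 48.1
[[364.0, 307.0], [363.0, 289.0], [363.0, 270.0], [362.0, 252.0]]
[[317.0, 303.0], [317.0, 286.0], [317.0, 269.0], [317.0, 253.0]]
[[275.0, 303.0], [276.0, 286.0], [276.0, 269.0], [277.0, 253.0]]
(307, 267, 18, 17)
(433, 250, 132, 77)
[[122.8, 291.4, 460], [133.7, 346.7, 298], [132.9, 235.7, 111]]
[[122.9, 291.5, 472], [133.7, 346.7, 299], [132.9, 235.7, 110]]
```

The middle stick and the bystanders are fine. The last stick is probably behind a finger, so I'll open the gripper, rise and recheck, including the case.

Call:
jog_arm(
  moves=[0, 0, 0, 0, 0, -0.04, 0.085, 0, 0, 0, 0, 0, -0.06, 0.085, 0, 0, 0, 0, 0, -0.06, 0.085, 0, 0, 0, 0, 0, -0.06, 0.085, 0, 0, 0, 0, 0, -0.06, 0.085, 0, 0, 0, 0, 0, -0.06, 0.085],
)

```text
t: 48.7
tool_pos: [0.4654, -0.3363, 0.3585]
tool_rot: [179.9, -0.0, -171.7]
ft_force: [-0.3, -0.6, -0.1]
grip_width: 0.998
finger_force: 0.0
```

Run:
```python
from h import *
P=pose();im=np.ascontiguousarray(get_image('wrist')[:,:,::-1]);cv2.imwrite('pics/w22.png',im);C=cam('wrist',P)
a=np.radians(8.4)
def H(x,y,z): return [.631+x*np.cos(a)-y*np.sin(a),-.312+x*np.sin(a)+y*np.cos(a),z]
for L,y,f in((.19,.045,.013),(.18,-.004,.012),(.18,-.05,.012)):print(proj(C,[H(f-L*np.sin(l),y,.007+L*np.cos(l)) for l in(.3,.4,.5,.6)]).round().tolist())
h,S,V=cv2.split(cv2.cvtColor(im,cv2.COLOR_BGR2HSV))
m=(S>100)&(h>10)&(V>140);m[:130]=0;m[340:]=0
for c in blobs(m,25):print(cv2.boundingRect(c))
def dark(u,v): return V[v-12:v+20:4,u-15:u+16:5]
print(dark(276,250))
s=get_image('side')[:,:,::-1];t=get_image('top')[:,:,::-1];cv2.imwrite('pics/side3.png',s);cv2.imwrite('pics/top3.png',t)
X=[H(.012-.18*np.sin(.44),-.05,.007+.18*np.cos(.44)),H(.012-.18*np.sin(.44),-.004,.007+.18*np.cos(.44)),H(.013-.19*np.sin(.44),.045,.007+.19*np.cos(.44))]
for n,i in(('side',s),('top',t)):
    g=cv2.cvtColor(np.ascontiguousarray(i),cv2.COLOR_BGR2HSV)
    for u,v in proj(cam(n),X).round().astype(int): print(n,u,v,g[v-2:v+3:2,u-3:u+4:2,0].tolist(),g[v-2:v+3:2,u-3:u+4:2,2].tolist())
```

```text
[[356.0, 277.0], [356.0, 262.0], [356.0, 246.0], [355.0, 232.0]]
[[318.0, 274.0], [318.0, 260.0], [318.0, 246.0], [317.0, 232.0]]
[[282.0, 274.0], [282.0, 260.0], [282.0, 246.0], [283.0, 232.0]]
(560, 320, 38, 19)
(309, 249, 16, 9)
(288, 249, 11, 7)
(272, 249, 14, 10)
(424, 239, 114, 61)
(616, 130, 24, 35)
[[150 151 151 135 139 139 140]
 [143 145 146 141 139 140 142]
 [131 133 134 253 252 174 244]
 [127 129 127 199 212  95  97]
 [124 121 122 247 248 106 195]
 [133 132 212 191 181 184 246]
 [137 136 252 126 128 140 140]
 [138 139 250 128 127 140 142]]
side 310 121 [[11, 13, 12, 12], [12, 13, 14, 12], [13, 14, 13, 11]] [[120, 152, 161, 123], [127, 164, 176, 128], [138, 138, 121, 117]]
side 312 130 [[13, 14, 13, 11], [13, 14, 13, 11], [14, 14, 11, 11]] [[129, 176, 159, 123], [139, 160, 151, 124], [147, 127, 118, 120]]
side 314 137 [[13, 10, 10, 10], [12, 10, 8, 8], [10, 9, 19, 9]] [[110, 116, 116, 119], [110, 102, 104, 116], [110, 86, 79, 108]]
top 445 181 [[13, 12, 11, 7], [14, 12, 13, 12], [10, 12, 13, 12]] [[114, 136, 118, 93], [66, 154, 226, 188], [94, 141, 205, 147]]
top 429 183 [[11, 12, 12, 23], [10, 12, 13, 16], [23, 12, 13, 15]] [[105, 127, 140, 102], [64, 211, 217, 161], [93, 145, 148, 103]]
top 412 185 [[36, 18, 20, 21], [18, 45, 26, 19], [24, 19, 15, 15]] [[56, 76, 107, 92], [56, 47, 72, 103], [74, 95, 97, 93]]
```

The horn and both sticks sit at their predicted leaning poses in the wrist, side and top views. The bystanders haven't moved, the lid is shut and the gripper is clear, so I'm handing in.

```bash
python3 -c "
from bench import *
print(job_done())"
```

```text
the job is handed in; nothing more can be done
None
```

I handed the job in at about 49 s, with no verdict shown: brush, cork and tin are stacked in the case with the lid shut, the horn and both stick brushes lean over the holder's low side, and the dish, timer and peg have not moved.

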